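# Clamp a clutch pack in the lever press

## Robot

A 7-joint arm with a two-finger parallel gripper is mounted at the origin on the work surface. World frame = base frame: x ahead of the robot, y to its left, z up, the work surface at z = 0. Lengths are in m, angles in rad, forces in N, time in s.
With the tool pointing down it reaches from about 0.35 to 0.9 m from the base axis. Payload 19.9 kg.
Tool frame: the origin (TCP) lies on the centre line of the jaws, within the pads' length; the fingertips stand 14 mm ahead of it and the grasp point (between the pads) lies 5 mm behind it; z points along the fingers, y is the direction in which the jaws open and shut (so a half turn about z gives the same grasp; the last joint's range is limited). The gripper opens to 85 mm and grips with 20 to 120 N. Pads are 22 mm wide; open, the fingers measure 114 mm over their backs; the gripper's body (76 mm by 85 mm) begins 54 mm behind the grasp point. The pads swing forward as they close: fully open they stand 13 mm farther back than shut.
Start: joints at [-1.175, 0.417, -0.01, 1.614, 0.005, 1.111, -0.053], TCP at [0.265, 0.566, 0.245] pointing down, gripper open.
Joint ranges: [-2.81, 2.81], [-0.39, 2.02], [-1.27, 1.25], [0.06, 2.57], [-1.19, 4.33], [0.19, 2], [-2.82, 2.82]. Speed limits (rad/s): [1.89, 1.89, 2.39, 2.39, 3.01, 3.01, 3.01].

## Interface

Orientations are given as a rotation vector (axis times angle).
In Python, from rig import get_obs, cams, env gives the robot as it stands.
- The arm moves only by the shell command python3 -m crank 'ROWS'. ROWS is JSON, a list of rows, each an object with "grip": the finger opening in m, from 0 to 0.0854; "slide": the shift along the tool's x, y, z in m, a list of three; "twist": the turn about the tool's z in degrees. A call has 1 to 10 rows; each row shifts and turns the pose as measured when the row begins, along the tool's axes as they then stand; what a row does not reach is not made up. A row lasts 1/12 s, in which the tool goes at most 41.7 mm and 7.16 degrees, less where a joint would pass 70% of its speed; a pose out of reach is approached as far as the arm can. A call is refused whole if a number of a shift passes 0.0417 or a number of a turn 7.16, either way. A call with a gripper value outside its range is refused whole. The fingers move at their own pace and stop on an object; the grip force is fixed at half the most. Time passes only in rows, so rows that do not move let the fingers close. It gives the time, the measured TCP pose, the force and the opening at its end, in the units of the state.
- get_obs(): the state, without advancing time (a new reading comes with each control period).
- cams.snapshot(name): name is "scene" or "side" or "wrist"; returns a dict with "image" (420x560x3 uint8, red, green, blue), "K" (3x3 intrinsics, pixels), "k1" (the pictures are not rectified: a ray, as slopes to the right and down, at radius r is drawn at 1 + k1 r^2 times it, then the intrinsics apply), "pose" (4x4, takes a point from camera to world coordinates); the wrist camera has in their place "T_tool_cam" (4x4, takes a point from camera to tool coordinates, whose origin is the TCP and whose axes are the flange's). Camera axes: x right, y up, looking along -z (the intrinsics and any distortion apply to the point x, -y, -z); pixel columns grow to the right and rows downward; lengths in m; the calibration is good to about 2 mm. A picture is of the moment at which its call begins: read the wrist's pose just before it. There is no depth.
- env.close_job(): hands the job in, once; it reports no verdict.
Trained networks look in the newest picture that a camera, given by its name, has taken for a name from the list of things; names that differ only in an ending like _2 or _b are one class to them, and where a whole thing is asked for, a point or a joint stands for the part that bears it (a point fixed in the world has none). Each returns a list of dicts, best first, with "score" (0 to 1); they miss things now and then, are a little off and sometimes report something else, mostly with a low value. They report only what shows in the picture. A call takes as long as a camera call.
- cams.cut_out(name, camera): "pixels" (420x560 bool, what is visible of it) and "point" ([column, row] in pixels, amid what is visible of it).
- cams.tip_of(name, camera): "point" ([column, row] in pixels: a listed point, or the origin of a listed thing).
The state is a dict: "clock": time; "q": joint angles; "joint_vel": joint speeds; "effort": joint torques, N m; "tool_pos": TCP position; "eef_rot": TCP orientation; "ft_force": force on the tool from outside, world axes, zero at the start; "wrist_torque": the same for the moment, N m; "finger_gap": finger opening in m.
Only numpy, scipy, OpenCV 4.12 (cv2) and the standard library are available. Lean on these libraries where they do the work, as an engineer would, in place of code of your own. Each camera call takes 0.05 s, during which the arm holds its last target.

## Task

Set the copper-coloured friction disc down flat and centred on the round plate of the little red lever press, then lay the bright steel disc centred on top of it; place them, do not drop them. Only then flip the yellow safety catch well down to the outside, pull the press lever by its black knob all the way down to its stop so that the foot clamps the stack, and finish holding it there: the lever springs back if let go, so keep hold of the knob at the end. Do not force the lever past the catch, and leave everything else on the bench where it is.

Things in the scene. Friction and masses are not known exactly. Their poses are not given: they have to be found in the camera images.
- press: a small red hand lever press bolted to the bench, about 240 x 140 mm, base 16 mm thick. Origin: on the bench surface straight below the centre of its round plate; z up, +x from the plate to the lever's hinge at the back, +y to the side that carries the yellow catch. Two 78 mm high cheeks beside the hinge (x 82 to 128 mm, within 32 mm either side of the middle)
- plate_top (a point): centre of the top face of the press's round dark metal plate (66 mm across), 24 mm above the bench; axes as the press
- friction_disc: copper-coloured sintered friction disc, 56 mm across, 14 mm thick, about 90 g, lying flat on the bench; origin at the centre of its underside, z up
- steel_disc: bright steel disc, 56 mm across, 12 mm thick, about 220 g, lying flat on the bench; origin at the centre of its underside, z up
- catch (a joint): angle of the yellow safety catch, a 16 mm wide (along the press's x), 8 mm thick, 112 mm long flat bar on the +y side of the press: 0 = standing upright, where it stands in front of a lug on the lever's axle and blocks the lever; it flips outward, to the press's +y, and down, to its stop at 1.45 rad. Light friction (under 1 N at the tab) keeps it where it is left
- catch_hinge (a point): the catch's hinge, 40 mm above the bench; the axis runs along the press's x
- catch_tab (a point): point on the catch 98 mm from its hinge and 14 mm short of its free end, the place to pinch or push it (138 mm above the bench at the start). The lug behind the upright catch (towards the press's +x) tops out at 102 mm above the bench
- lever (a joint): angle of the press lever: 0 = standing upright at its rest stop, 1.571 = pulled fully down to its stop, arm level, knob towards the press's -x. A spring lifts it back to upright whenever it is let go: holding it down on the stack takes about 10 N at the knob. While the catch is upright the lever is blocked after about 0.1 rad
- lever_hinge (a point): the lever's hinge, 60 mm above the bench, 105 mm behind the plate's centre; the axis runs along the press's y
- knob: the black barrel grip at the lever's end, a cylinder 32 mm in diameter and 40 mm long with its length along the press's y and flat ends; origin at its centre, 208 mm from the hinge axis. At lever 0 it is 35 mm behind the hinge (press +x) and 205 mm above it; at 1.571 it is 205 mm in front and 35 mm above. The lever arm, a 16 mm bar, meets it mid-length; the grip revolves freely about its own length
- foot: the lever's round rubber pressing foot, 32 mm across, on a spring (about 1.2 N per mm); origin at the centre of its pressing face. With lever fully down it bears on the middle of the two-disc stack (26 mm), the spring pushed in about 7 mm; it first touches it at about 1.50 rad
- wrench: a steel wrench about 180 mm long lying on the bench; a bystander
- bearing: a dark steel bearing ring, 62 mm across and 16 mm high, lying flat on the bench; not part of the stack; a bystander
- spray_can: a white and blue spray can with a red cap, 60 mm across, 170 mm tall; a bystander
- cup: a tall white paper cup, 84 mm across the rim, 130 mm tall; a bystander
- screwdriver: an orange-handled screwdriver lying on the bench; a bystander
- tape_roll: a yellow roll of tape, 90 mm across, 24 mm high, lying flat; a bystander

How it is judged:
On the way, in this order (a step that is already met when the one before it is completed fails the run):
1. the friction disc lies flat and centred on the plate, let go (horizontal distance between friction_disc and plate_top below 0.01 m and z of friction_disc in the frame of plate_top between -0.004 and 0.004 m and angle between friction_disc's own z axis and vertical below 0.1 rad and contact force between the fingers and friction_disc below 0.2 N), for 0.2 s.
2. the steel disc lies centred on the friction disc on the plate, let go, the catch still upright (all of step 1 and horizontal distance between steel_disc and plate_top below 0.01 m and z of steel_disc in the frame of plate_top between 0.01 and 0.018 m and angle between steel_disc's own z axis and vertical below 0.1 rad and contact force between the fingers and steel_disc below 0.2 N and value of joint catch below 0.6 rad), for 0.2 s.
3. the catch is flipped down outward while the lever is still up (value of joint catch above 1.1 rad and value of joint lever below 0.3 rad), for 0.2 s.
4. the lever is pulled down to its stop and its foot bears on the steel disc (value of joint lever above 1.53 rad and contact force between foot and steel_disc above 3 N), for 0.2 s.
At the end, for the whole second after the job is handed in: Fingers hold the knob (over 1 N, still), lever within 0.04 rad of its down stop, foot pressing the steel disc over 3 N, friction disc on the plate and steel disc on it, flat, each within 10 mm of the plate centre and not touched by fingers, catch flipped past 1.1 rad (all of step 1 and all of step 4 and horizontal distance between steel_disc and plate_top below 0.01 m and z of steel_disc in the frame of plate_top between 0.01 and 0.018 m and angle between steel_disc's own z axis and vertical below 0.1 rad and value of joint catch above 1.1 rad and contact force between the fingers and knob above 1 N and contact force between the fingers and steel_disc below 0.2 N and linear speed of knob below 0.02 m/s); the arm keeps its last pose, push and grip.
It fails at once if the lever is forced past the upright catch (value of joint lever above 0.35 rad and value of joint catch below 0.9 rad).
It fails at once if a disc is dropped (moves faster than 0.7 m/s out of the fingers) ((linear speed of friction_disc above 0.7 m/s and contact force between the fingers and friction_disc below 0.2 N) or (linear speed of steel_disc above 0.7 m/s and contact force between the fingers and steel_disc below 0.2 N)).
It fails at once if a bystander on the bench is moved more than 40 mm from its place (distance of any of wrench, bearing, spray_can, cup, screwdriver, tape_roll from where it was at the start of the episode above 0.04 m).
It also fails if it takes over 72 s, if anything falls off the work surface, if the arm or the gripper's body presses on something with over 40 N, if the wrist force passes 120 N, or if a joint passes its speed limit or range.

## Working session

There is one attempt and no reset: what is moved stays moved. The work goes in short steps, Python scripts to look and compute and a shell command to move; the robot and the scene stay as the last step left them, time stands still between calls to the robot, and variables do not carry over. Pictures are saved under pics/ and viewed, and the job is handed in when it is done.

```bash
ls; mkdir -p pics
python3 - <<'E'
from rig import get_obs, cams, env
import cv2
print(get_obs())
for n in ["scene","side","wrist"]:
    s=cams.snapshot(n); cv2.imwrite(f"pics/{n}0.png",s["image"][:,:,::-1])
    print(n,s["K"],s["k1"],s.get("pose",s.get("T_tool_cam")))
E
```

```text
pics
{'clock': 0.0, 'q': array([-1.17450135,  0.41795822, -0.0103094 ,  1.61416496,  0.00467692,
        1.11071452, -0.05299778]), 'joint_vel': array([-0.00134423, -0.00149775, -0.00015648,  0.00056618, -0.00018909,
        0.00201307,  0.00062228]), 'effort': array([-1.14483330e-03, -8.64466739e+01,  6.78498242e-01, -4.34897518e+01,
        1.91488175e-02,  7.43502926e-03,  1.02343947e-05]), 'tool_pos': array([0.26482403, 0.56575594, 0.24467394]), 'eef_rot': array([-6.82155633e-01, -3.06643439e+00,  1.89237046e-03]), 'ft_force': array([-0.07350069, -0.60025321, -0.01062076]), 'wrist_torque': array([-0.04579515,  0.00874961, -0.00393617]), 'finger_gap': 0.08542354630686824}
scene [[534.26299201   0.         276.11259846]
 [  0.         534.26299201 212.06350599]
 [  0.           0.           1.        ]] 0.04710126669372285 [[-0.74280743 -0.57761062  0.3385308   1.1288317 ]
 [ 0.66949894 -0.6430211   0.3718804   0.71893426]
 [ 0.00288038  0.50288153  0.86435055  1.77011731]
 [ 0.          0.          0.          1.        ]]
side [[453.00021777   0.         271.53472043]
 [  0.         453.00021777 199.86811433]
 [  0.           0.           1.        ]] -0.12411463182732724 [[ 0.95028528  0.23456086 -0.20479035  0.25111484]
 [-0.31099217  0.74779099 -0.58659399 -0.68571197]
 [ 0.01554839  0.62111983  0.78356136  1.1073385 ]
 [ 0.          0.          0.          1.        ]]
wrist [[341.47641781   0.         277.73112399]
 [  0.         341.47641781 203.30803001]
 [  0.           0.           1.        ]] 0.008764395563501533 [[ 1.14098392e-03  9.51641984e-01  3.07207150e-01  7.78949987e-02]
 [ 9.99999261e-01 -9.57232556e-04 -7.48811968e-04 -4.71505884e-04]
 [-4.18532220e-04  3.07207778e-01 -9.51642373e-01 -1.27367629e-01]
 [ 0.00000000e+00  0.00000000e+00  0.00000000e+00  1.00000000e+00]]
```

View pics/scene0.png

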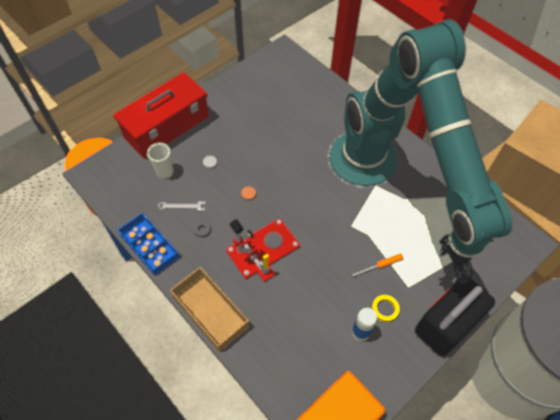

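View pics/side0.png

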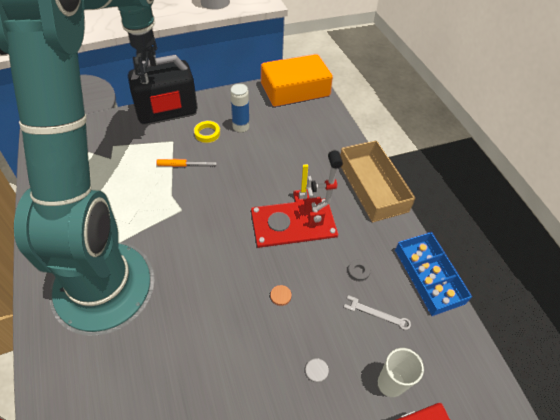

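View pics/wrist0.png

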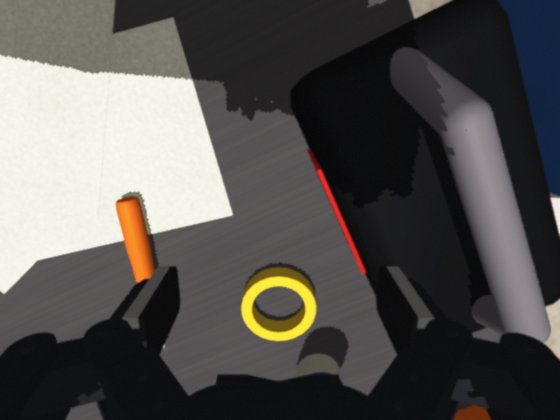

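```bash
cat > h.py <<'E'
from rig import get_obs, cams, env
import numpy as np, cv2
from scipy.spatial.transform import Rotation as R
from scipy.optimize import least_squares
def campose(n,s,o):
    if n!="wrist": return s["pose"]
    T=np.eye(4);T[:3,:3]=R.from_rotvec(o["eef_rot"]).as_matrix();T[:3,3]=o["tool_pos"]
    return T@s["T_tool_cam"]
class Cam:
    def __init__(c,n,save=None):
        c.n=n;o=get_obs();s=cams.snapshot(n);c.img=s["image"];c.K=s["K"];c.d=np.array([s["k1"],0,0,0,0.]);c.T=campose(n,s,o)
        if save: cv2.imwrite("pics/"+save,c.img[:,:,::-1])
    def ray(c,px):
        u=cv2.undistortPoints(np.array(px,float).reshape(1,1,2),c.K,c.d)[0,0]
        return c.T[:3,3],c.T[:3,:3]@np.array([u[0],-u[1],-1.])
    def onz(c,px,z):
        p,d=c.ray(px);return p+d*(z-p[2])/d[2]
    def proj(c,X):
        X=np.atleast_2d(X);v=(X-c.T[:3,3])@c.T[:3,:3]*[1,-1,-1]
        return cv2.projectPoints(v,np.zeros(3),np.zeros(3),c.K,c.d)[0][:,0]
    def tip(c,name):
        r=cams.tip_of(name,c.n);return (np.array(r[0]["point"]),r[0]["score"]) if r else (None,0)
    def cut(c,name):
        r=cams.cut_out(name,c.n);return r
def tri(rays):
    A=[];b=[]
    for p,d in rays:
        d=d/np.linalg.norm(d);M=np.eye(3)-np.outer(d,d);A.append(M);b.append(M@p)
    A=np.vstack(A);b=np.hstack(b);x=np.linalg.lstsq(A,b,rcond=None)[0]
    return x,np.linalg.norm(A@x-b)
E
python3 - <<'E'
from h import *
np.set_printoptions(precision=4,suppress=True)
S=Cam("scene");D=Cam("side")
for n in ["plate_top","catch_hinge","catch_tab","lever_hinge","knob","foot","friction_disc","steel_disc","press","wrench","bearing","spray_can","cup","screwdriver","tape_roll"]:
    a,sa=S.tip(n);b,sb=D.tip(n);r=[]
    if a is not None:r.append(S.ray(a))
    if b is not None:r.append(D.ray(b))
    print(n,a,b,round(sa,2),round(sb,2),*(tri(r) if len(r)==2 else ()))
    if "disc" in n:
        for C in (S,D):
            c=C.cut(n)
            if c: 
                m=c[0]["pixels"];ys,xs=np.nonzero(m);print(C.n,c[0]["score"],xs.mean(),ys.mean(),C.onz((xs.mean(),ys.mean()),.012))
print(get_obs()["clock"])
E
```

```text
plate_top [274.8 239.2] [280.  222.3] 0.9 0.97 [0.5287 0.0452 0.0179] 0.007997178818741079
catch_hinge [263.3 264.5] [304.7 193.6] 0.61 0.72 [0.6314 0.1044 0.0437] 0.0023314326596370507
catch_tab [263.9 257.4] [303.7 167.4] 0.37 0.6 [0.6345 0.1229 0.1389] 0.006600626260353761
lever_hinge [246.4 250.5] [312.9 209.7] 0.87 0.84 [0.6361 0.0298 0.0523] 0.00827196155349963
knob [235.1 223.3] [334.2 158.6] 0.71 0.52 [0.6658 0.0185 0.2719] 0.0029863885128639596
foot [252.1 233.5] [313.7 185.9] 0.54 0.59 [0.6199 0.0343 0.164 ] 0.004907574881447121
friction_disc [248.1 195.1] [281.5 296.2] 0.71 0.53 [ 0.464  -0.1756 -0.0054] 0.0007022910657564937
scene 0.7 248.21556886227546 193.46706586826346 [ 0.4649 -0.172   0.012 ]
side 0.8 280.44474393531 294.8544474393531 [ 0.4597 -0.1792  0.012 ]
steel_disc [208.  167.7] [314.6 185.3] 0.73 0.65 [ 0.5882 -0.1361  0.3577] 0.06359925059111769
scene 0.61 209.95333333333335 161.76666666666668 [ 0.4815 -0.3891  0.012 ]
side 0.86 316.70412844036696 370.158256880734 [ 0.4782 -0.3977  0.012 ]
press [275.6 240.8] [277.4 224.2] 0.67 0.74 [0.5244 0.0482 0.0049] 0.004676812533999721
wrench [183.5 203.9] None 0.75 0
bearing [203.5 233.3] [357.7 270.9] 0.45 0.54 [ 0.6967 -0.1635 -0.014 ] 0.001512072327918527
spray_can [362.  335.2] [239.7 125.9] 0.87 0.96 [ 0.539   0.5069 -0.0068] 0.0006615662184431394
cup [166.2 171.7] [391.  382.6] 0.79 0.65 [ 0.6393 -0.4795 -0.0031] 0.005190222722569899
screwdriver [376.4 265.5] [391.2 382.3] 0.76 0.62 [ 0.4777 -0.0571 -0.0747] 0.6404839077067755
tape_roll [384.2 311.1] [206.  134.7] 0.9 0.87 [ 0.4153  0.5003 -0.0104] 0.0047426730588433505
1.95
```

```bash
cat >> h.py <<'E'
# press-frame model (y offset of catch unknown)
def fit_press(obs, p0):
    """obs list of (Cam,px,name,weight); params x,y,yaw,catch x,catch y"""
    def pts(p):
        return dict(plate_top=[0,0,.024],lever_hinge=[.105,0,.06],knob=[.140,0,.265],catch_hinge=[p[3],p[4],.04],catch_tab=[p[3],p[4],.138],press=[0,0,0])
    def f(p):
        P=pts(p);r=[]
        c,s=np.cos(p[2]),np.sin(p[2]);M=np.array([[c,-s,0],[s,c,0],[0,0,1]])
        for C,px,n,w in obs: r+=list((C.proj(M@np.array(P[n])+[p[0],p[1],0])[0]-px)*w)
        return r
    return least_squares(f,p0,loss="soft_l1",f_scale=2)
def goal(world=None,yaw=None):
    """remaining slide (tool axes, mm) and twist(deg) to world TCP position/yaw of tool x"""
    o=get_obs();M=R.from_rotvec(o["eef_rot"]).as_matrix()
    print("t %.2f"%o["clock"],"tcp",np.round(o["tool_pos"],4),"toolx yaw %.2f"%np.degrees(np.arctan2(M[1,0],M[0,0])),"tilt",np.round(M[:2,2],4),"gap %.4f"%o["finger_gap"],"F",np.round(o["ft_force"],1))
    if world is not None: print("slide mm",np.round(M.T@(np.array(world)-o["tool_pos"])*1000,1))
    if yaw is not None: print("twist deg",round(np.degrees(np.arctan2(M[1,0],M[0,0]))-yaw,2))
E
python3 - <<'E'
from h import *
np.set_printoptions(precision=4,suppress=True)
S=Cam("scene");D=Cam("side");obs=[]
for n in ["plate_top","catch_hinge","catch_tab","lever_hinge","knob","press"]:
    for C in (S,D):
        a,sa=C.tip(n)
        if a is not None: obs.append((C,a,n,1 if n!="press" else .5))
r=fit_press(obs,[.528,.045,-.12,.1,.07]);print(r.x,np.degrees(r.x[2]))
f=r.fun.reshape(-1,2)
for o,e in zip(obs,f):print(o[0].n,o[2],e)
goal([.462,-.176,.245],180+np.degrees(r.x[2]))
E
```

```text
[ 0.5287  0.0425 -0.0842  0.0957  0.0856] -4.823339908659024
scene plate_top [-3.9763 -0.5846]
side plate_top [-2.0181 -0.8565]
scene catch_hinge [0.6624 2.2737]
side catch_hinge [-1.528  -2.5457]
scene catch_tab [-3.6383 -2.5259]
side catch_tab [0.2802 1.0893]
scene lever_hinge [ 3.9274 -0.3983]
side lever_hinge [ 2.6309 -1.9846]
scene knob [-39.3334 -15.9643]
side knob [-1.2396 -1.5859]
scene press [-1.0303  0.3955]
side press [-0.1203  0.0178]
t 2.65 tcp [0.265  0.566  0.2452] toolx yaw 154.92 tilt [ 0.     -0.0001] gap 0.0855 F [-0.8  0.7  0.1]
slide mm [-493.1 -588.5    0.3]
twist deg -20.26
```

```bash
python3 -m crank '[{"grip":0.0854,"slide":[-0.025,-0.03,0],"twist":-6.5},{"grip":0.0854,"slide":[-0.022,-0.033,0],"twist":-6.5},{"grip":0.0854,"slide":[-0.018,-0.037,0],"twist":-6.5},{"grip":0.0854,"slide":[-0.013,-0.039,0],"twist":0},{"grip":0.0854,"slide":[-0.013,-0.039,0],"twist":0},{"grip":0.0854,"slide":[-0.013,-0.039,0],"twist":0},{"grip":0.0854,"slide":[-0.013,-0.039,0],"twist":0},{"grip":0.0854,"slide":[-0.013,-0.039,0],"twist":0},{"grip":0.0854,"slide":[-0.013,-0.039,0],"twist":0},{"grip":0.0854,"slide":[-0.013,-0.039,0],"twist":0}]'; python3 -c "
from h import *
goal([.462,-.176,.245],174);print(get_obs()['q'])"
```

```text
clock: 3.48
tool_pos: [0.3607, 0.1685, 0.2433]
eef_rot: [-0.111, -3.139, -0.007]
ft_force: [1.0, 1.0, 0.5]
finger_gap: 0.0855
t 3.48 tcp [0.3607 0.1685 0.2433] toolx yaw 175.95 tilt [-0.0002  0.0042] gap 0.0855 F [1.  1.  0.5]
slide mm [-125.4 -336.5   -3.2]
twist deg 1.95
[-0.67566711 -0.00253508  0.16431908  2.14391409 -0.0040159   0.99828439
  0.99101683]
```

```bash
python3 -m crank '[{"grip":0.0854,"slide":[-0.015,-0.039,0],"twist":2},{"grip":0.0854,"slide":[-0.015,-0.039,0],"twist":0},{"grip":0.0854,"slide":[-0.015,-0.039,0],"twist":0},{"grip":0.0854,"slide":[-0.015,-0.039,0],"twist":0},{"grip":0.0854,"slide":[-0.015,-0.039,0],"twist":0},{"grip":0.0854,"slide":[-0.015,-0.039,0],"twist":0},{"grip":0.0854,"slide":[-0.015,-0.039,0],"twist":0},{"grip":0.0854,"slide":[-0.015,-0.039,0],"twist":0},{"grip":0.0854,"slide":[-0.005,-0.010,0],"twist":0},{"grip":0.0854,"slide":[0,0,0],"twist":0}]'; python3 -c "
from h import *
goal([.462,-.176,.245],174);print(get_obs()['q'])
C=Cam('wrist','w1.png')
for n in ['friction_disc','steel_disc','plate_top','lever_hinge','knob','catch_hinge','catch_tab']:
    a,s=C.tip(n);print(n,a,s)
c=C.cut('friction_disc')
for k in c:
    ys,xs=np.nonzero(k['pixels']);print(k['score'],len(xs),xs.mean(),ys.mean(),C.onz((xs.mean(),ys.mean()),.013))
"
```

```text
clock: 4.32
tool_pos: [0.4488, -0.1732, 0.2451]
eef_rot: [0.179, 3.127, 0.008]
ft_force: [0.3, 1.0, -0.9]
finger_gap: 0.0858
t 4.32 tcp [ 0.4488 -0.1732  0.2451] toolx yaw 173.46 tilt [0.0098 0.0044] gap 0.0858 F [ 0.3  1.  -0.9]
slide mm [-13.4  -1.3   0.2]
twist deg -0.54
[-0.20933869  0.17041652  0.57797398  1.98192916 -0.11847812  1.01205088
  1.88087431]
friction_disc [273.7 176.7] 0.8
steel_disc [ 91.9 210.1] 0.77
plate_top [481.5 219.4] 0.6
lever_hinge [480.  323.4] 0.66
knob None 0
catch_hinge [546.4 303. ] 0.64
catch_tab [300.8 343.3] 0.24
0.69 2018 273.7096134786918 178.34836471754213 [ 0.46014787 -0.17809761  0.013     ]
```

View pics/w1.png

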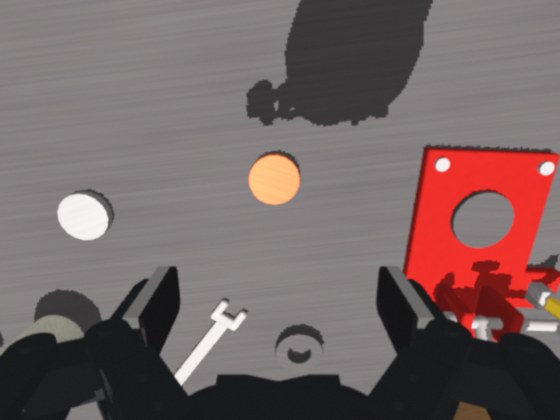

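```bash
python3 -c "
from h import *
C=Cam('wrist')
for n,z in [('friction_disc',.013),('steel_disc',.011),('plate_top',.024)]:
    a,s=C.tip(n);print(n,s,C.onz(a,0 if 'disc' in n else z))
    for k in C.cut(n)[:1]:
        m=k['pixels'].astype(np.uint8);ys,xs=np.nonzero(m);print(len(xs),C.onz((xs.mean(),ys.mean()),z))
for p in [(428,148),(556,152),(443,165),(547,168),(406,270)]: print(p,C.onz(p,.016))
# plate ellipse by color
hsv=cv2.cvtColor(C.img,cv2.COLOR_RGB2HSV)
red=cv2.inRange(hsv,(0,150,80),(8,255,255))|cv2.inRange(hsv,(172,150,80),(180,255,255))
sub=np.zeros_like(red);sub[185:255,445:522]=1
hole=((red==0)&(sub>0)).astype(np.uint8)
n,l,st,ce=cv2.connectedComponentsWithStats(hole);i=1+np.argmax(st[1:,4]);print(st[i],ce[i],C.onz(ce[i],.024))
"
```

```text
friction_disc 0.97 [ 0.46091196 -0.18021488  0.        ]
2058 [ 0.46030502 -0.17811838  0.013     ]
steel_disc 0.89 [ 0.4798719  -0.39156421  0.        ]
2052 [ 0.47860657 -0.39351472  0.011     ]
plate_top 0.56 [0.53117992 0.04346704 0.024     ]
307 [0.65520208 0.138454   0.024     ]
(428, 148) [ 0.44464654 -0.01024544  0.016     ]
(556, 152) [0.4636824  0.12276971 0.016     ]
(443, 165) [0.4645899  0.00612517 0.016     ]
(547, 168) [0.48006446 0.11587184 0.016     ]
(406, 270) [ 0.58666143 -0.03160722  0.016     ]
[ 447  192   63   57 2786] [477.56460876 220.19274946] [0.52859401 0.0425892  0.024     ]
```

```bash
python3 -c "
from h import *
goal([.4605,-.1782,.06],172)"; python3 -m crank '[{"grip":0.0854,"slide":[-0.01,0.003,0.03],"twist":1.5},{"grip":0.0854,"slide":[0,0,0.04],"twist":0},{"grip":0.0854,"slide":[0,0,0.04],"twist":0},{"grip":0.0854,"slide":[0,0,0.04],"twist":0},{"grip":0.0854,"slide":[0,0,0.02],"twist":0},{"grip":0.0854,"slide":[0,0,0],"twist":0}]';python3 -c "
from h import *
goal([.4605,-.1782,.016],172)
C=Cam('wrist','w2.png')
for k in C.cut('friction_disc')[:1]:
        m=k['pixels'].astype(np.uint8);ys,xs=np.nonzero(m);print(len(xs),C.onz((xs.mean(),ys.mean()),.013))
"
```

```text
t 5.12 tcp [ 0.4486 -0.1702  0.245 ] toolx yaw 173.67 tilt [0.0097 0.0057] gap 0.0855 F [-0.5  0.3 -0.6]
slide mm [-11.   -7.9 185.1]
twist deg 1.67
clock: 5.62
tool_pos: [0.4641, -0.1679, 0.0709]
eef_rot: [0.215, 3.117, 0.008]
ft_force: [-0.8, -0.2, 0.4]
finger_gap: 0.0853
t 5.62 tcp [ 0.4641 -0.1679  0.0709] toolx yaw 172.10 tilt [0.0176 0.0042] gap 0.0853 F [-0.8 -0.2  0.4]
slide mm [  3.  -11.   54.8]
twist deg 0.1
6787 [ 0.45892935 -0.17773908  0.013     ]
```

View pics/w2.png

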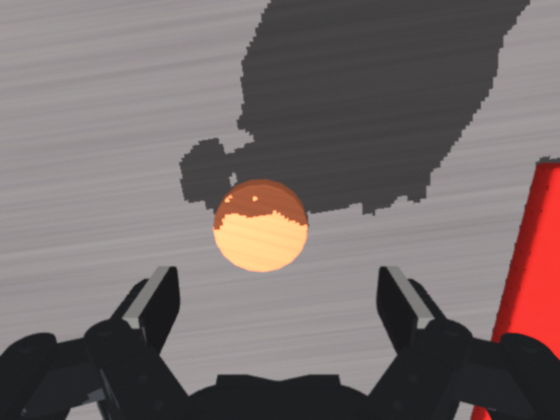

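```bash
python3 -m crank '[{"grip":0.0854,"slide":[0.004,-0.010,0.02],"twist":0},{"grip":0.0854,"slide":[0,-0.001,0.02],"twist":0},{"grip":0.0854,"slide":[0,0,0.012],"twist":0},{"grip":0.0854,"slide":[0,0,0],"twist":0}]';python3 -c "
from h import *
goal([.4597,-.1780,.012],172)
C=Cam('wrist','w3.png')
"
```

```text
clock: 6.05
tool_pos: [0.4664, -0.1801, 0.0281]
eef_rot: [0.212, 3.102, 0.006]
ft_force: [-0.6, 0.8, -0.0]
finger_gap: 0.0855
t 6.05 tcp [ 0.4664 -0.1801  0.0281] toolx yaw 172.16 tilt [0.0328 0.0018] gap 0.0855 F [-0.6  0.8 -0. ]
slide mm [ 7.4  1.1 15.9]
twist deg 0.16
```

View pics/w3.png

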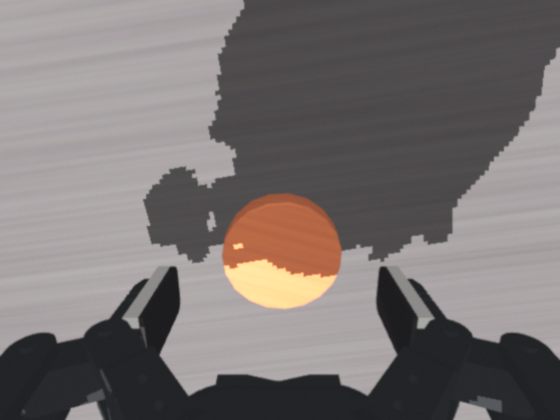

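```bash
python3 -m crank '[{"grip":0.0854,"slide":[0.008,0.002,0.002],"twist":0},{"grip":0.0854,"slide":[0.0,0,0.005],"twist":0},{"grip":0.0854,"slide":[0,0,0.005],"twist":0},{"grip":0.0854,"slide":[0,0,0.0],"twist":0}]';python3 -c "
from h import *
goal([.4597,-.1780,.012],172)
"
```

```text
clock: 6.43
tool_pos: [0.4612, -0.1767, 0.0201]
eef_rot: [0.21, 3.095, 0.006]
ft_force: [-0.0, -0.1, -0.7]
finger_gap: 0.0851
t 6.43 tcp [ 0.4612 -0.1767  0.0201] toolx yaw 172.22 tilt [0.0395 0.0009] gap 0.0851 F [-0.  -0.1 -0.7]
slide mm [ 1.6 -1.5  8. ]
twist deg 0.22
```

```bash
python3 -m crank '[{"grip":0.0854,"slide":[0.001,-0.0015,0.004],"twist":0},{"grip":0.0854,"slide":[0.0,0,0.003],"twist":0},{"grip":0.0854,"slide":[0,0,0],"twist":0}]';python3 -c "
from h import *
goal([.4597,-.1780,.012],172)
"
```

```text
clock: 6.68
tool_pos: [0.4607, -0.1781, 0.0129]
eef_rot: [0.21, 3.094, 0.006]
ft_force: [-0.3, -0.6, 0.4]
finger_gap: 0.0853
t 6.68 tcp [ 0.4607 -0.1781  0.0129] toolx yaw 172.24 tilt [0.0404 0.0009] gap 0.0853 F [-0.3 -0.6  0.4]
slide mm [ 1.1 -0.1  0.9]
twist deg 0.24
```

```bash
python3 -m crank '[{"grip":0.05,"slide":[0,0,0],"twist":0},{"grip":0.05,"slide":[0,0,0],"twist":0},{"grip":0.05,"slide":[0,0,0],"twist":0},{"grip":0.05,"slide":[0,0,0],"twist":0}]';python3 -c "
from h import *
goal([.4597,-.1780,.012],172)
C=Cam('wrist','w4.png')
"
```

```text
clock: 7.02
tool_pos: [0.4607, -0.1783, 0.0132]
eef_rot: [0.21, 3.095, 0.006]
ft_force: [-2.2, 1.7, 4.4]
finger_gap: 0.0536
t 7.02 tcp [ 0.4607 -0.1783  0.0132] toolx yaw 172.21 tilt [0.0401 0.0012] gap 0.0536 F [-2.2  1.7  4.4]
slide mm [1.  0.2 1.1]
twist deg 0.21
```

View pics/w4.png

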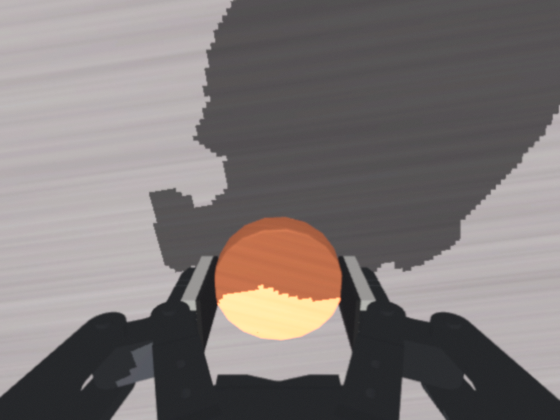

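```bash
python3 -m crank '[{"grip":0.05,"slide":[0,0,-0.01],"twist":0},{"grip":0.05,"slide":[0,0,-0.02],"twist":0},{"grip":0.05,"slide":[0,0,-0.03],"twist":0},{"grip":0.05,"slide":[0,0,-0.02],"twist":0},{"grip":0.05,"slide":[0,0,0],"twist":0}]';python3 -c "
from h import *
goal([.47,.05,.09],172)
C=Cam('wrist','w5.png')
for k in C.cut('friction_disc')[:1]:
        m=k['pixels'].astype(np.uint8);ys,xs=np.nonzero(m);print(len(xs),k['score'],xs.min(),xs.max(),ys.min(),ys.max());
        c=np.array([(xs.min()+xs.max())/2,(ys.min()+ys.max())/2])
o=get_obs();print('disc px',c);M=R.from_rotvec(o['eef_rot']).as_matrix()
for z in (.007,.012): 
  p,d=C.ray(c);n=M[:,2];q=o['tool_pos']+n*0;
  X=p+d*((q+n*(-0.0+ (.007-z))-p)@n)/(d@n);print('tool',M.T@(X-o['tool_pos']))
"
```

```text
clock: 7.48
tool_pos: [0.4559, -0.1788, 0.0975]
eef_rot: [0.213, 3.098, 0.007]
ft_force: [1.1, 0.1, 0.1]
finger_gap: 0.0535
t 7.48 tcp [ 0.4559 -0.1788  0.0975] toolx yaw 172.11 tilt [0.0366 0.0017] gap 0.0535 F [1.1 0.1 0.1]
slide mm [ 17.7 228.5   8.4]
twist deg 0.11
12409 0.64 215 340 217 339
disc px [277.5 278. ]
tool [ 1.60750941e-03 -1.09723014e-03  4.99356571e-18]
tool [ 0.00453456 -0.00109365 -0.005     ]
```

View pics/w5.png

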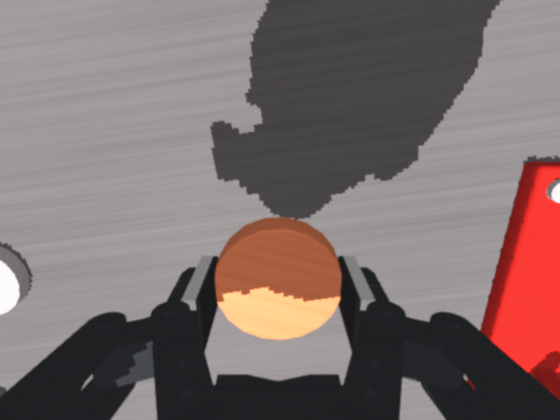

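```bash
python3 -m crank '[{"grip":0.05,"slide":[-0.005,0.02,-0.025],"twist":0},{"grip":0.05,"slide":[-0.01,0.025,-0.025],"twist":0},{"grip":0.05,"slide":[-0.01,0.025,-0.025],"twist":0},{"grip":0.05,"slide":[-0.01,0.025,-0.02],"twist":0},{"grip":0.05,"slide":[-0.0,0.01,0],"twist":0},{"grip":0.05,"slide":[0,0,0],"twist":0}]';python3 -c "
from h import *
goal([.53,.043,.09],172)
C=Cam('wrist','w6.png')
for n,z in [('plate_top',.024)]:
    a,s=C.tip(n);print(n,a,s,C.onz(a,z) if a is not None else 0)
"
```

```text
clock: 8.08
tool_pos: [0.4998, -0.0754, 0.1912]
eef_rot: [0.22, 3.108, 0.006]
ft_force: [-1.6, 0.5, -2.1]
finger_gap: 0.0537
t 8.08 tcp [ 0.4998 -0.0754  0.1912] toolx yaw 171.91 tilt [0.0257 0.002 ] gap 0.0537 F [-1.6  0.5 -2.1]
slide mm [-10.7 120.9 102.2]
twist deg -0.09
plate_top [411.5 196.2] 0.83 [0.53132686 0.04244189 0.024     ]
```

View pics/w6.png

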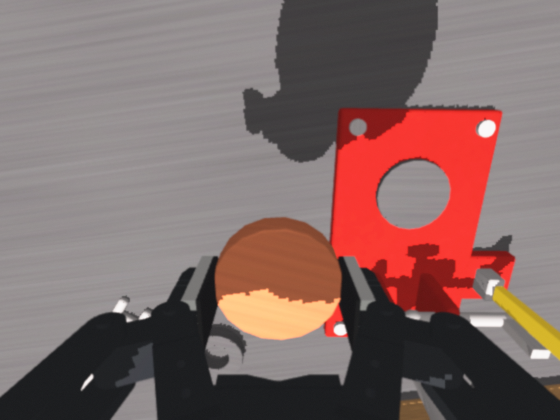

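```bash
python3 -c "
from h import *
C=Cam('wrist')
hsv=cv2.cvtColor(C.img,cv2.COLOR_RGB2HSV)
red=cv2.inRange(hsv,(0,150,60),(8,255,255))|cv2.inRange(hsv,(172,150,60),(180,255,255))
sub=np.zeros_like(red);sub[150:240,365:465]=1
hole=((red==0)&(sub>0)).astype(np.uint8)
n,l,st,ce=cv2.connectedComponentsWithStats(hole);i=1+np.argmax(st[1:,4]);print(st[i],ce[i])
cs,_=cv2.findContours((l==i).astype(np.uint8),cv2.RETR_EXTERNAL,cv2.CHAIN_APPROX_NONE)
P=np.array([C.onz(p,.024)[:2] for p in cs[0][:,0]]);
c,r=cv2.minEnclosingCircle(P.astype(np.float32)*1000);print('enc',c,r)
f=least_squares(lambda q:np.hypot(P[:,0]-q[0],P[:,1]-q[1])-q[2],[.53,.043,.033],loss='soft_l1',f_scale=.001);print(f.x,np.abs(f.fun).max())
for p in [(341,108),(500,111),(358,127),(486,128),(330,330),(487,285)]: print(p,C.onz(p,.016))
"
```

```text
[ 379  159   75   71 4105] [415.66138855 193.75834348]
enc (529.7022705078125, 43.597225189208984) 33.89690017700195
[0.53001609 0.04337428 0.03288167] 0.00115723003221134
(341, 108) [ 0.44575685 -0.01548812  0.016     ]
(500, 111) [0.46764461 0.11801487 0.016     ]
(358, 127) [ 0.46366074 -0.00221649  0.016     ]
(486, 128) [0.48040277 0.10713602 0.016     ]
(330, 330) [ 0.67301785 -0.04573324  0.016     ]
(487, 285) [0.64037261 0.11720165 0.016     ]
```

```bash
python3 -m crank '[{"grip":0.05,"slide":[-0.005,0.03,0.01],"twist":0},{"grip":0.05,"slide":[-0.005,0.03,0.02],"twist":0},{"grip":0.05,"slide":[0,0.03,0.025],"twist":0},{"grip":0.05,"slide":[0,0.025,0.025],"twist":0},{"grip":0.05,"slide":[0,0.0,0.01],"twist":0},{"grip":0.05,"slide":[0,0,0],"twist":0}]';python3 -c "
from h import *
goal([.5315,.0432,.037],172)
C=Cam('wrist','w7.png')
"
```

```text
clock: 8.73
tool_pos: [0.526, 0.0275, 0.0937]
eef_rot: [0.249, 3.111, -0.001]
ft_force: [0.2, -0.7, -1.2]
finger_gap: 0.0536
t 8.73 tcp [0.526  0.0275 0.0937] toolx yaw 170.83 tilt [ 0.0202 -0.0026] gap 0.0536 F [ 0.2 -0.7 -1.2]
slide mm [-1.8 16.3 56.8]
twist deg -1.17
```

View pics/w7.png

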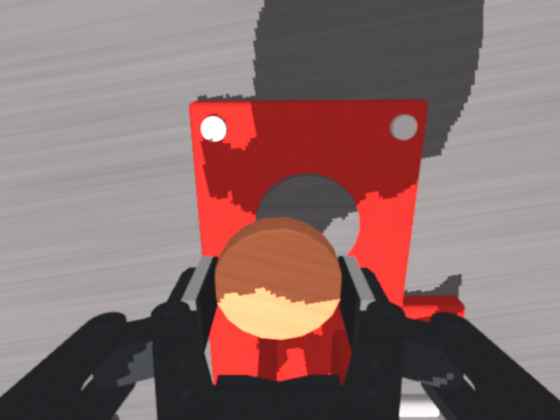

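```bash
python3 -m crank '[{"grip":0.05,"slide":[-0.001,0.012,0.012],"twist":-0.6},{"grip":0.05,"slide":[0,0.004,0.012],"twist":-0.6},{"grip":0.05,"slide":[0,0,0.008],"twist":0},{"grip":0.05,"slide":[0,0,0],"twist":0}]';python3 -c "
from h import *
goal([.5315,.0432,.037],171.6)
"
```

```text
clock: 9.12
tool_pos: [0.5306, 0.0374, 0.0625]
eef_rot: [0.226, 3.112, -0.004]
ft_force: [-1.2, 0.3, -1.9]
finger_gap: 0.0534
t 9.12 tcp [0.5306 0.0374 0.0625] toolx yaw 171.70 tilt [ 0.0214 -0.0039] gap 0.0534 F [-1.2  0.3 -1.9]
slide mm [ 0.5  5.9 25.5]
twist deg 0.1
```

```bash
python3 -m crank '[{"grip":0.05,"slide":[0.001,0.005,0.01],"twist":0},{"grip":0.05,"slide":[0,0.002,0.008],"twist":0},{"grip":0.05,"slide":[0,0,0.003],"twist":0},{"grip":0.05,"slide":[0,0,0],"twist":0}]';python3 -c "
from h import *
goal([.5315,.0432,.037],171.6)
"
```

```text
clock: 9.45
tool_pos: [0.5315, 0.0424, 0.0406]
eef_rot: [0.232, 3.11, -0.004]
ft_force: [-0.3, -0.4, -1.0]
finger_gap: 0.0536
t 9.45 tcp [0.5315 0.0424 0.0406] toolx yaw 171.48 tilt [ 0.0226 -0.0044] gap 0.0536 F [-0.3 -0.4 -1. ]
slide mm [0.2 0.8 3.6]
twist deg -0.12
```

```bash
python3 -m crank '[{"grip":0.05,"slide":[0,0.001,0.002],"twist":0},{"grip":0.05,"slide":[0,0,0.002],"twist":0},{"grip":0.05,"slide":[0,0,0],"twist":0}]';python3 -c "
from h import *
goal([.5315,.0432,.037],171.6)
"
```

```text
clock: 9.7
tool_pos: [0.5319, 0.0433, 0.0373]
eef_rot: [0.232, 3.11, -0.003]
ft_force: [-1.0, -0.5, 1.2]
finger_gap: 0.0534
t 9.70 tcp [0.5319 0.0433 0.0373] toolx yaw 171.46 tilt [ 0.0229 -0.0037] gap 0.0534 F [-1.  -0.5  1.2]
slide mm [ 0.4 -0.1  0.3]
twist deg -0.14
```

```bash
python3 -m crank '[{"grip":0.05,"slide":[0,0,0.001],"twist":0},{"grip":0.06,"slide":[0,0,0],"twist":0},{"grip":0.075,"slide":[0,0,0],"twist":0},{"grip":0.075,"slide":[0,0,0],"twist":0}]';python3 -c "
from h import *
goal([.5315,.0432,.037],171.6)
"; python3 -m crank '[{"grip":0.08,"slide":[0,0,-0.01],"twist":0},{"grip":0.08,"slide":[0,0,-0.03],"twist":0},{"grip":0.08,"slide":[0,0,-0.03],"twist":0},{"grip":0.08,"slide":[0,0,-0.03],"twist":0},{"grip":0.08,"slide":[0,0,0],"twist":0}]';python3 -c "
from h import *
goal([.49,-.02,.15],171.6)
C=Cam('wrist','w8.png')"
```

```text
clock: 10.03
tool_pos: [0.5327, 0.0434, 0.0379]
eef_rot: [0.232, 3.108, -0.001]
ft_force: [-0.3, -0.4, 0.2]
finger_gap: 0.0751
t 10.03 tcp [0.5327 0.0434 0.0379] toolx yaw 171.45 tilt [ 0.0247 -0.0026] gap 0.0751 F [-0.3 -0.4  0.2]
slide mm [ 1.2 -0.3  0.8]
twist deg -0.15
clock: 10.45
tool_pos: [0.5292, 0.0426, 0.143]
eef_rot: [0.235, 3.111, -0.004]
ft_force: [2.1, 0.2, 0.9]
finger_gap: 0.0799
t 10.45 tcp [0.5292 0.0426 0.143 ] toolx yaw 171.36 tilt [ 0.0215 -0.0042] gap 0.0799 F [2.1 0.2 0.9]
slide mm [ 29.2 -67.8  -7.6]
twist deg -0.24
```

View pics/w8.png

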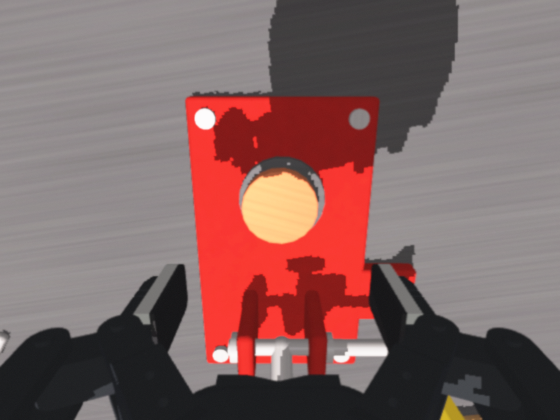

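```bash
cat >> h.py <<'E'
def circ(C,mask,z,r0):
    cs,_=cv2.findContours(mask.astype(np.uint8),cv2.RETR_EXTERNAL,cv2.CHAIN_APPROX_NONE)
    c=max(cs,key=cv2.contourArea);P=np.array([C.onz(p,z)[:2] for p in c[:,0]])
    f=least_squares(lambda q:np.hypot(P[:,0]-q[0],P[:,1]-q[1])-q[2],[*P.mean(0),r0],loss='soft_l1',f_scale=.0007)
    return f.x,np.abs(f.fun).max()
E
python3 -c "
from h import *
C=Cam('wrist')
for k in C.cut('friction_disc')[:1]: print(k['score'],circ(C,k['pixels'],.038,.028))
hsv=cv2.cvtColor(C.img,cv2.COLOR_RGB2HSV)
m=cv2.inRange(hsv,(8,60,60),(22,255,255));m[:,:200]=0;m[:,350:]=0;m[260:]=0
print(circ(C,m,.038,.028))
print([C.onz(p,.016) for p in [(189,97),(379,98),(205,118),(359,118)]])
"
```

```text
0.67 (array([0.53117768, 0.04281977, 0.02784944]), np.float64(0.0014906867957055862))
(array([0.53122804, 0.04298115, 0.02785725]), np.float64(0.0014372042459362896))
[array([ 0.44718728, -0.00847895,  0.016     ]), array([0.46764828, 0.12310839, 0.016     ]), array([ 0.46284923, -0.00052223,  0.016     ]), array([0.47919922, 0.10830229, 0.016     ])]
```

```bash
python3 -m crank '[{"grip":0.0854,"slide":[0.0,-0.03,-0.01],"twist":0},{"grip":0.0854,"slide":[0.0,-0.041,0],"twist":0},{"grip":0.0854,"slide":[0.0,-0.041,0],"twist":0},{"grip":0.0854,"slide":[0.0,-0.041,0],"twist":0},{"grip":0.0854,"slide":[0.0,-0.041,0],"twist":0},{"grip":0.0854,"slide":[0.0,-0.041,0],"twist":0},{"grip":0.0854,"slide":[0.0,-0.041,0],"twist":0},{"grip":0.0854,"slide":[0.0,-0.041,0],"twist":0},{"grip":0.0854,"slide":[0.0,-0.041,0],"twist":0},{"grip":0.0854,"slide":[0.0,-0.03,0],"twist":0}]';python3 -c "
from h import *
goal([.4787,-.393,.1],171.6)
print(get_obs()['q'])"
```

```text
clock: 11.43
tool_pos: [0.4658, -0.343, 0.1405]
eef_rot: [0.21, 3.132, -0.001]
ft_force: [0.5, 0.6, 1.0]
finger_gap: 0.0853
t 11.43 tcp [ 0.4658 -0.343   0.1405] toolx yaw 172.32 tilt [ 0.002 -0.001] gap 0.0853 F [0.5 0.6 1. ]
slide mm [-19.4 -47.8  40.6]
twist deg 0.72
[ 0.16333089  0.50727502  0.54335086  1.83936945 -0.33153457  0.88348687
  2.30026078]
```

```bash
python3 -m crank '[{"grip":0.0854,"slide":[-0.008,-0.02,0.01],"twist":0},{"grip":0.0854,"slide":[-0.008,-0.02,0.02],"twist":0},{"grip":0.0854,"slide":[-0.003,-0.008,0.02],"twist":0},{"grip":0.0854,"slide":[0,0,0],"twist":0}]';python3 -c "
from h import *
goal([.4787,-.393,.014],171.6)
C=Cam('wrist','w9.png')
for k in C.cut('steel_disc')[:1]: print(k['score'],circ(C,k['pixels'],.012,.028))
print(get_obs()['q'])"
```

```text
clock: 11.77
tool_pos: [0.4725, -0.4036, 0.0851]
eef_rot: [-0.226, -3.13, 0.003]
ft_force: [-0.7, 0.7, -1.1]
finger_gap: 0.0853
t 11.77 tcp [ 0.4725 -0.4036  0.0851] toolx yaw 171.73 tilt [-0.0031 -0.0015] gap 0.0853 F [-0.7  0.7 -1.1]
slide mm [-4.9 11.5 71.1]
twist deg 0.13
0.73 (array([ 0.47840745, -0.39684483,  0.02740048]), np.float64(0.0013533734945988252))
[ 0.2870392   0.64752131  0.50288591  1.75234374 -0.39644263  0.84315057
  2.39907855]
```

View pics/w9.png

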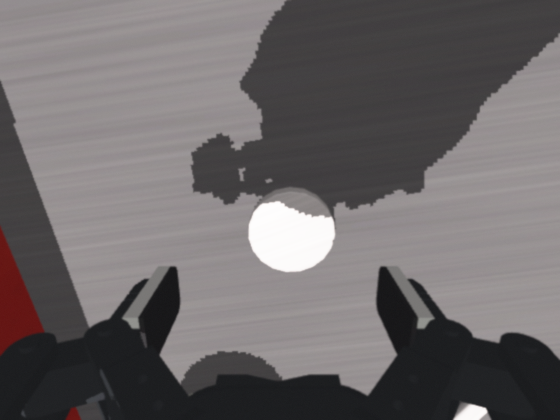

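```bash
python3 -m crank '[{"grip":0.0854,"slide":[-0.004,0.006,0.02],"twist":0},{"grip":0.0854,"slide":[-0.002,0.003,0.02],"twist":0},{"grip":0.0854,"slide":[0,0,0.01],"twist":0},{"grip":0.0854,"slide":[0,0,0],"twist":0}]';python3 -c "
from h import *
goal([.4785,-.3965,.013],171.6)
C=Cam('wrist','w10.png')
for k in C.cut('steel_disc')[:1]: print(k['score'],circ(C,k['pixels'],.012,.028))
"
```

```text
clock: 12.2
tool_pos: [0.4828, -0.3922, 0.0404]
eef_rot: [0.221, 3.131, -0.005]
ft_force: [-0.1, 0.2, 0.1]
finger_gap: 0.0854
t 12.20 tcp [ 0.4828 -0.3922  0.0404] toolx yaw 171.94 tilt [ 0.0026 -0.0032] gap 0.0854 F [-0.1  0.2  0.1]
slide mm [ 3.8 -4.8 27.4]
twist deg 0.34
0.59 (array([ 0.47814889, -0.39626433,  0.02783491]), np.float64(0.0014461199548639926))
```

```bash
python3 -m crank '[{"grip":0.0854,"slide":[0.004,-0.004,0.01],"twist":0},{"grip":0.0854,"slide":[0.001,-0.001,0.01],"twist":0},{"grip":0.0854,"slide":[0,0,0.005],"twist":0},{"grip":0.0854,"slide":[0,0,0],"twist":0}]';python3 -c "
from h import *
goal([.4783,-.3963,.013],171.6)
"
```

```text
clock: 12.63
tool_pos: [0.4782, -0.3991, 0.0184]
eef_rot: [0.221, 3.125, -0.01]
ft_force: [-0.8, 0.9, -0.4]
finger_gap: 0.0852
t 12.63 tcp [ 0.4782 -0.3991  0.0184] toolx yaw 171.92 tilt [ 0.0079 -0.0072] gap 0.0852 F [-0.8  0.9 -0.4]
slide mm [0.3 2.8 5.4]
twist deg 0.32
```

```bash
python3 -m crank '[{"grip":0.0854,"slide":[0,0.003,0.003],"twist":0},{"grip":0.0854,"slide":[0,0,0.002],"twist":0},{"grip":0.05,"slide":[0,0,0],"twist":0},{"grip":0.05,"slide":[0,0,0],"twist":0},{"grip":0.05,"slide":[0,0,0],"twist":0},{"grip":0.05,"slide":[0,0,0],"twist":0}]';python3 -c "
from h import *
goal([.4783,-.3963,.013],171.6)
C=Cam('wrist','w11.png')
for k in C.cut('steel_disc')[:1]: 
  r=circ(C,k['pixels'],.012,.028);print(k['score'],r)
  o=get_obs();M=R.from_rotvec(o['eef_rot']).as_matrix();print(M.T@(np.array([*r[0][:2],.012])-o['tool_pos']))
"
```

```text
clock: 13.13
tool_pos: [0.4787, -0.3962, 0.0137]
eef_rot: [0.222, 3.125, -0.01]
ft_force: [0.4, 0.2, -1.8]
finger_gap: 0.0533
t 13.13 tcp [ 0.4787 -0.3962  0.0137] toolx yaw 171.89 tilt [ 0.0082 -0.007 ] gap 0.0533 F [ 0.4  0.2 -1.8]
slide mm [ 0.4 -0.2  0.7]
twist deg 0.29
0.72 (array([ 0.47762482, -0.39653863,  0.02799512]), np.float64(0.002099333287736347))
[ 0.00105102 -0.00052092  0.0015548 ]
```

View pics/w11.png

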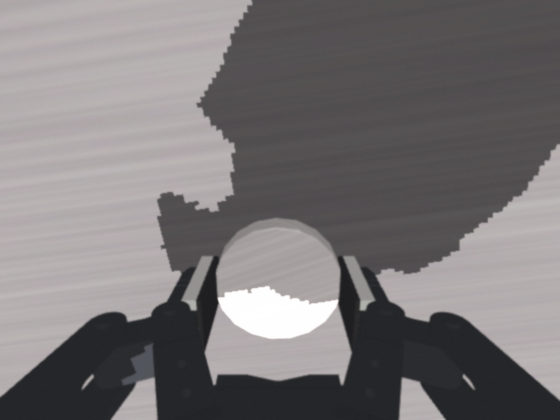

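```bash
python3 -m crank '[{"grip":0.05,"slide":[0,0,-0.01],"twist":0},{"grip":0.05,"slide":[0,0,-0.03],"twist":0},{"grip":0.05,"slide":[0,0.01,-0.04],"twist":0},{"grip":0.05,"slide":[0.003,0.03,-0.03],"twist":0},{"grip":0.05,"slide":[0.003,0.04,0],"twist":0},{"grip":0.05,"slide":[0.003,0.04,0],"twist":0},{"grip":0.05,"slide":[0,0.04,0],"twist":0},{"grip":0.05,"slide":[0,0.04,0],"twist":0},{"grip":0.05,"slide":[0,0.04,0],"twist":0},{"grip":0.05,"slide":[0,0.04,0],"twist":0}]';python3 -c "
from h import *
goal([.5315,.0432,.1],171.5)
"
```

```text
clock: 14.07
tool_pos: [0.5069, -0.1162, 0.1322]
eef_rot: [0.247, 3.119, -0.014]
ft_force: [2.3, -0.3, -1.5]
finger_gap: 0.0532
t 14.07 tcp [ 0.5069 -0.1162  0.1322] toolx yaw 170.95 tilt [ 0.0118 -0.0099] gap 0.0532 F [ 2.3 -0.3 -1.5]
slide mm [  1.2 161.5  30.9]
twist deg -0.55
```

```bash
python3 -m crank '[{"grip":0.05,"slide":[0,0.035,0.002],"twist":-0.5},{"grip":0.05,"slide":[0,0.035,0.003],"twist":0},{"grip":0.05,"slide":[0,0.035,0.005],"twist":0},{"grip":0.05,"slide":[0,0.025,0.01],"twist":0},{"grip":0.05,"slide":[0,0.008,0.01],"twist":0},{"grip":0.05,"slide":[0,0,0],"twist":0}]';python3 -c "
from h import *
goal([.5315,.0432,.052],171.5)
"
```

```text
clock: 14.57
tool_pos: [0.529, 0.0373, 0.1044]
eef_rot: [0.215, 3.117, -0.006]
ft_force: [-0.5, -1.3, -2.3]
finger_gap: 0.0531
t 14.57 tcp [0.529  0.0373 0.1044] toolx yaw 172.12 tilt [ 0.0166 -0.0049] gap 0.0531 F [-0.5 -1.3 -2.3]
slide mm [-0.8  6.4 52.4]
twist deg 0.62
```

```bash
python3 -m crank '[{"grip":0.05,"slide":[-0.001,0.005,0.015],"twist":0.5},{"grip":0.05,"slide":[0,0.001,0.015],"twist":0},{"grip":0.05,"slide":[0,0,0.01],"twist":0},{"grip":0.05,"slide":[0,0,0],"twist":0}]';python3 -c "
from h import *
goal([.5315,.0432,.052],171.5)
"
```

```text
clock: 14.9
tool_pos: [0.5321, 0.0399, 0.0656]
eef_rot: [0.231, 3.114, -0.006]
ft_force: [-0.8, -0.0, -2.7]
finger_gap: 0.0531
t 14.90 tcp [0.5321 0.0399 0.0656] toolx yaw 171.51 tilt [ 0.0186 -0.0055] gap 0.0531 F [-0.8 -0.  -2.7]
slide mm [ 1.4  3.2 13.5]
twist deg 0.01
```

```bash
python3 -m crank '[{"grip":0.05,"slide":[0.0015,0.003,0.005],"twist":0},{"grip":0.05,"slide":[0,0.001,0.004],"twist":0},{"grip":0.05,"slide":[0,0,0.001],"twist":0},{"grip":0.05,"slide":[0,0,0],"twist":0}]';python3 -c "
from h import *
goal([.5315,.0432,.052],171.5)
"
```

```text
clock: 15.23
tool_pos: [0.5319, 0.0413, 0.0566]
eef_rot: [0.238, 3.112, -0.007]
ft_force: [0.5, -1.1, -2.0]
finger_gap: 0.0528
t 15.23 tcp [0.5319 0.0413 0.0566] toolx yaw 171.27 tilt [ 0.0199 -0.0061] gap 0.0528 F [ 0.5 -1.1 -2. ]
slide mm [0.8 1.8 4.6]
twist deg -0.23
```

```bash
python3 -m crank '[{"grip":0.05,"slide":[0.001,0.002,0.002],"twist":0},{"grip":0.05,"slide":[0,0.0005,0.002],"twist":0},{"grip":0.05,"slide":[0,0,0.001],"twist":0},{"grip":0.05,"slide":[0,0,0],"twist":0}]';python3 -c "
from h import *
goal([.5315,.0432,.052],171.5)
"
```

```text
clock: 15.57
tool_pos: [0.5319, 0.0441, 0.0522]
eef_rot: [0.238, 3.111, -0.006]
ft_force: [0.6, -0.1, -1.5]
finger_gap: 0.053
t 15.57 tcp [0.5319 0.0441 0.0522] toolx yaw 171.27 tilt [ 0.0214 -0.0057] gap 0.0530 F [ 0.6 -0.1 -1.5]
slide mm [ 0.3 -0.9  0.2]
twist deg -0.23
```

```bash
python3 -m crank '[{"grip":0.05,"slide":[0,-0.0005,0.001],"twist":0},{"grip":0.05,"slide":[0,0,0.0005],"twist":0},{"grip":0.05,"slide":[0,0,0],"twist":0}]'
```

```text
clock: 15.82
tool_pos: [0.5322, 0.0439, 0.0517]
eef_rot: [0.237, 3.11, -0.005]
ft_force: [-0.7, -0.8, -1.0]
finger_gap: 0.0531
```

```bash
python3 -m crank '[{"grip":0.05,"slide":[0,0,0.001],"twist":0},{"grip":0.05,"slide":[0,0,0.001],"twist":0}]'
```

```text
clock: 15.98
tool_pos: [0.5324, 0.0439, 0.0513]
eef_rot: [0.237, 3.11, -0.003]
ft_force: [-15.2, 1.5, 39.0]
finger_gap: 0.0533
```

```bash
python3 -m crank '[{"grip":0.05,"slide":[0,0,0],"twist":0},{"grip":0.06,"slide":[0,0,0],"twist":0},{"grip":0.075,"slide":[0,0,0],"twist":0},{"grip":0.08,"slide":[0,0,0],"twist":0},{"grip":0.08,"slide":[0,0,0],"twist":0}]'; python3 -m crank '[{"grip":0.08,"slide":[0,0,-0.01],"twist":0},{"grip":0.08,"slide":[0,0,-0.03],"twist":0},{"grip":0.08,"slide":[0,0,-0.03],"twist":0},{"grip":0.08,"slide":[0,0,-0.03],"twist":0},{"grip":0.08,"slide":[0,0,0],"twist":0}]';python3 -c "
from h import *
goal()
C=Cam('wrist','w12.png')
for n,z in (('steel_disc',.05),('friction_disc',.038)):
  for k in C.cut(n)[:1]: print(n,k['score'],circ(C,k['pixels'],z,.028))
"
```

```text
clock: 16.4
tool_pos: [0.533, 0.0437, 0.0521]
eef_rot: [0.237, 3.109, -0.002]
ft_force: [0.0, -1.6, 0.3]
finger_gap: 0.08
clock: 16.82
tool_pos: [0.5294, 0.0429, 0.1566]
eef_rot: [0.24, 3.113, -0.006]
ft_force: [1.5, -0.4, 0.9]
finger_gap: 0.0801
t 16.82 tcp [0.5294 0.0429 0.1566] toolx yaw 171.18 tilt [ 0.0191 -0.0051] gap 0.0801 F [ 1.5 -0.4  0.9]
steel_disc 0.55 (array([0.53274972, 0.04326205, 0.02759025]), np.float64(0.0011278172976347221))
friction_disc 0.59 (array([0.52988823, 0.04304838, 0.02572093]), np.float64(0.002944512019925752))
```

View pics/w12.png

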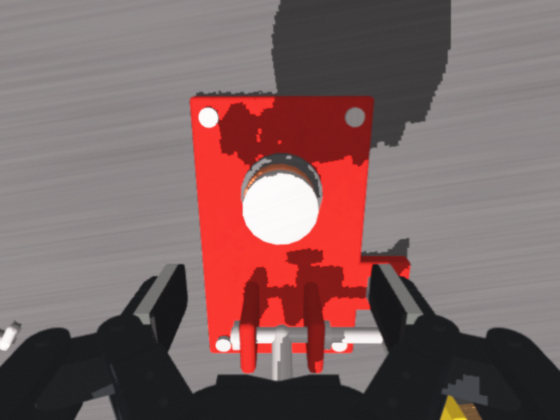

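```bash
python3 -m crank '[{"grip":0.0854,"slide":[0.01,0.005,-0.035],"twist":0},{"grip":0.0854,"slide":[0.01,0.015,-0.035],"twist":0},{"grip":0.0854,"slide":[0,0.025,-0.035],"twist":0},{"grip":0.0854,"slide":[0,0.025,-0.03],"twist":0},{"grip":0.0854,"slide":[0,0,0],"twist":0}]';python3 -c "
from h import *
goal()
C=Cam('wrist','w13.png')
for n in ('catch_tab','catch_hinge','knob','lever_hinge','plate_top'): print(n,C.tip(n))
"
```

```text
clock: 17.38
tool_pos: [0.5129, 0.117, 0.2852]
eef_rot: [0.247, 3.13, -0.019]
ft_force: [-0.3, 1.4, 0.1]
finger_gap: 0.0857
t 17.38 tcp [0.5129 0.117  0.2852] toolx yaw 170.97 tilt [ 0.0013 -0.0125] gap 0.0857 F [-0.3  1.4  0.1]
catch_tab (array([304.5, 310.8]), 0.67)
catch_hinge (array([294.3, 261.5]), 0.63)
knob (None, 0)
lever_hinge (array([221.4, 282.1]), 0.76)
plate_top (None, 0)
```

View pics/w13.png

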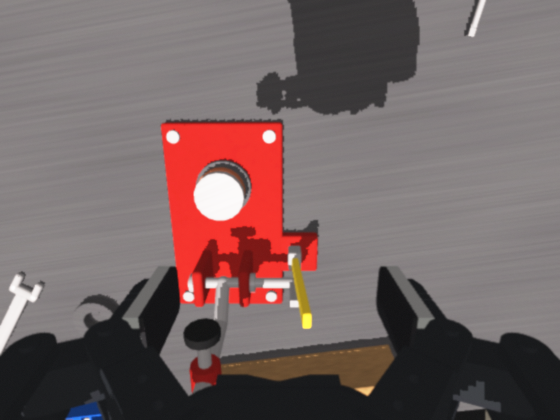

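```bash
python3 -c "
from h import *
C=Cam('wrist');D=Cam('side','s2.png');S=Cam('scene','sc2.png')
y=np.radians(-8.7);M=np.array([[np.cos(y),np.sin(y)],[-np.sin(y),np.cos(y)]])
def pf(p): return np.round(M@(p[:2]-[.530,.0434]),4)
for nm,px,z in (('tip',(306.5,320),.152),('hinge',(294.5,262),.04),('tab',(304.5,310.8),.138),('knob',(202,333),.272),('lh',(221.4,282),.06)):
  X=C.onz(px,z);print(nm,X,pf(X))
T={}
for n in ('catch_tab','catch_hinge','knob'):
  for c in (C,D,S):
    a,s=c.tip(n);print(n,c.n,a,s)
    if a is not None:T.setdefault(n,[]).append(c.ray(a))
  x,e=tri(T[n]);print(x,e,pf(x))
  if len(T[n])==3: x,e=tri(T[n][:2]);print('wrist+side',x,e,pf(x))
hsv=cv2.cvtColor(C.img,cv2.COLOR_RGB2HSV);m=cv2.inRange(hsv,(22,120,80),(34,255,255));m[:,:280]=0;m[:,330:]=0;ys,xs=np.nonzero(m);print(xs.min(),xs.max(),ys.min(),ys.max())
for yy in range(300,330,4):
  r=np.nonzero(m[yy])[0]; print(yy,r.min() if len(r) else 0,r.max() if len(r) else 0)
cv2.imwrite('pics/s2c.png',cv2.resize(D.img[120:270,220:370,::-1],None,fx=4,fy=4))
"
```

```text
tip [0.62495552 0.11561437 0.152     ] [0.0829 0.0857]
hinge [0.62552782 0.10826622 0.04      ] [0.0846 0.0786]
tab [0.62526171 0.11461741 0.138     ] [0.0834 0.0848]
knob [0.53529572 0.07022143 0.272     ] [0.0012 0.0273]
lh [0.62760785 0.02196089 0.06      ] [ 0.0997 -0.0064]
catch_tab wrist [313.9 320.2] 0.81
catch_tab side [305.2 167.3] 0.64
catch_tab scene [265.1 258.9] 0.41
[0.63720441 0.12480547 0.13642638] 0.004298153778370027 [0.0937 0.0967]
wrist+side [0.63361412 0.12189813 0.14212984] 0.00010420754269258248 [0.0905 0.0933]
catch_hinge wrist [299.5 270.3] 0.58
catch_hinge side [304.9 188.2] 0.5
catch_hinge scene [265.5 266.3] 0.63
[0.63316546 0.11569237 0.05241745] 0.006559071553415396 [0.091  0.0871]
wrist+side [0.63365891 0.1137012  0.0538159 ] 0.00488396705649708 [0.0918 0.0852]
knob wrist [ 15.2 327.5] 0.54
knob side [334.2 159.7] 0.52
knob scene [231.2 226.1] 0.64
[ 0.62219887 -0.01705913  0.25116307] 0.11854403760925511 [ 0.1003 -0.0458]
wrist+side [ 0.58316464 -0.02778257  0.28886772] 0.09030064994955596 [ 0.0633 -0.0623]
298 320 262 334
300 304 314
304 305 315
308 307 316
312 307 317
316 308 318
320 308 319
324 309 319
328 310 319
```

View pics/s2c.png

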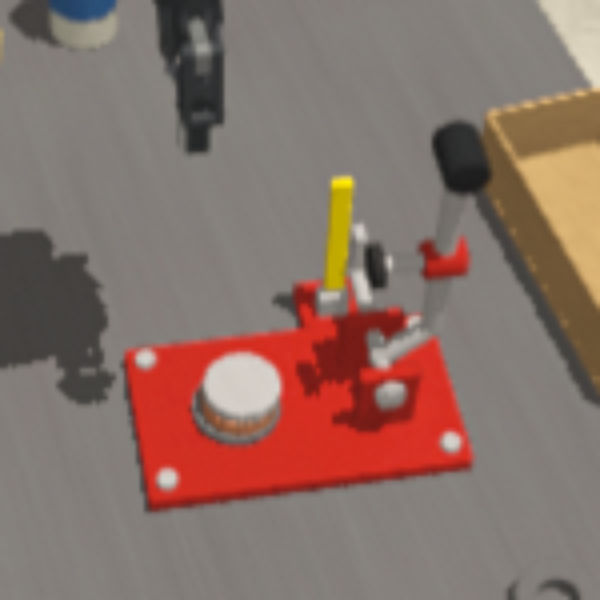

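```bash
python3 -c "
from h import *
C=Cam('wrist','w14.png');D=Cam('side')
goal()
np.set_printoptions(precision=4,suppress=True)
cv2.imwrite('pics/w14c.png',cv2.resize(C.img[220:370,170:370,::-1],None,fx=4,fy=4,interpolation=cv2.INTER_NEAREST))
y=np.radians(-8.7);M=np.array([[np.cos(y),np.sin(y)],[-np.sin(y),np.cos(y)]])
def pf(p): return np.round(M@(p[:2]-[.530,.0434]),4)
for n in ('catch_tab','catch_hinge'):
  a,_=C.tip(n);b,_=D.tip(n);x,e=tri([C.ray(a),D.ray(b)]);print(n,a,b,x,e,pf(x),C.onz(a,.138 if 'tab' in n else .04))
for n in ('steel_disc',):
  for k in C.cut(n)[:1]: print(n,k['score'],circ(C,k['pixels'],.05,.028))
for n in ('knob',):
  for k in C.cut(n)[:1]: print(n,k['score'],k['point'])
"
```

```text
t 18.38 tcp [0.5115 0.1123 0.2812] toolx yaw 170.72 tilt [-0.003  -0.0152] gap 0.0853 F [-0.7 -0.  -0.2]
catch_tab [311.9 317.3] [304.1 168.2] [0.6311 0.1214 0.1413] 0.0019705059184559237 [0.0881 0.0924] [0.6352 0.1217 0.138 ]
catch_hinge [299.  266.2] [306.2 191.2] [0.6396 0.1147 0.0363] 0.00490966049942939 [0.0976 0.087 ] [0.6337 0.1142 0.04  ]
steel_disc 0.82 (array([0.5333, 0.044 , 0.0279]), np.float64(0.0014208968755235196))
```

View pics/w14c.png

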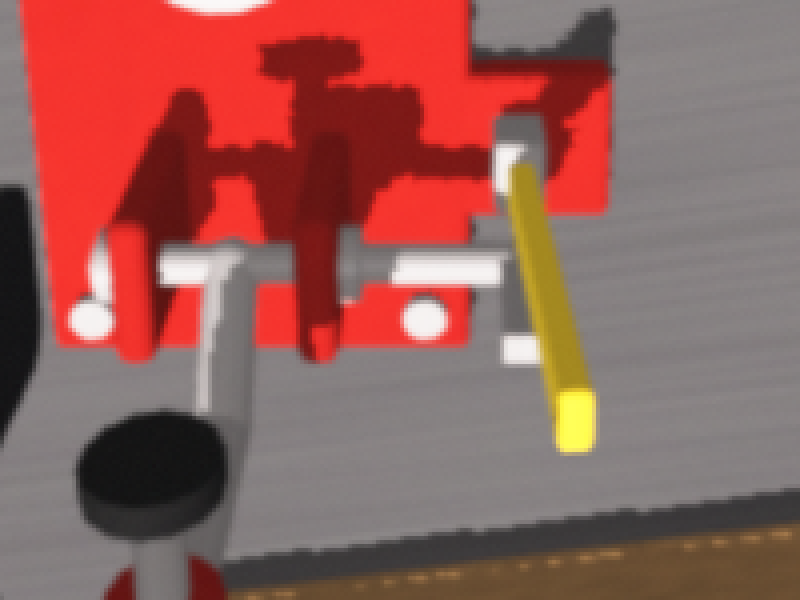

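```bash
python3 -c "
from h import *
C=Cam('wrist')
np.set_printoptions(precision=4,suppress=True)
y=np.radians(-8.7);M=np.array([[np.cos(y),np.sin(y)],[-np.sin(y),np.cos(y)]])
def pf(p): return np.round(M@(p[:2]-[.530,.0434]),4)
for px,z in (((313.7,325.5),.152),((310,317.5),.152),((318,317.5),.152),((310,333),.152),((318,333),.152),((299.5,262),.045)):
  X=C.onz(px,z);print(X,pf(X))
goal([.633,.121,.24],81.3)
print(get_obs()['q'])
"
```

```text
[0.6335 0.1224 0.152 ] [0.0904 0.0938]
[0.6247 0.1203 0.152 ] [0.082  0.0903]
[0.6258 0.1272 0.152 ] [0.082  0.0974]
[0.6409 0.1181 0.152 ] [0.0983 0.0906]
[0.642  0.1252 0.152 ] [0.0983 0.0978]
[0.6256 0.1157 0.045 ] [0.0835 0.0859]
t 18.73 tcp [0.5115 0.1123 0.2812] toolx yaw 170.72 tilt [-0.003  -0.0152] gap 0.0853 F [-0.6  0.7 -0.2]
slide mm [-118.5   28.8   40.7]
twist deg 89.42
[-0.7693  0.2271  0.5689  1.8336 -0.1191  1.1247  1.2489]
```

```bash
python3 -m crank '[{"grip":0,"slide":[-0.03,0.001,0.005],"twist":0},{"grip":0,"slide":[-0.035,0.001,0.01],"twist":-0.5},{"grip":0,"slide":[-0.03,0.001,0.01],"twist":0},{"grip":0,"slide":[-0.015,0,0.005],"twist":0},{"grip":0,"slide":[0,0,0],"twist":0},{"grip":0,"slide":[0,0,0],"twist":0}]';python3 -c "
from h import *
goal([.6214,.0982,.13],171.3)
C=Cam('wrist','w15.png')
"
```

```text
clock: 19.23
tool_pos: [0.625, 0.0981, 0.2493]
eef_rot: [-0.234, -3.131, 0.02]
ft_force: [0.4, 0.4, -0.6]
finger_gap: 0.0121
t 19.23 tcp [0.625  0.0981 0.2493] toolx yaw 171.44 tilt [-0.0028 -0.0129] gap 0.0121 F [ 0.4  0.4 -0.6]
slide mm [  3.4   1.1 119.3]
twist deg 0.14
```

View pics/w15.png

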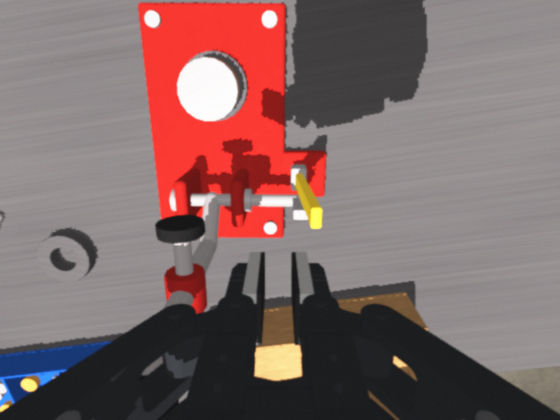

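```bash
python3 -m crank '[{"grip":0,"slide":[0.003,0.001,0.02],"twist":0},{"grip":0,"slide":[0.002,0,0.025],"twist":0},{"grip":0,"slide":[0.001,0,0.02],"twist":0},{"grip":0,"slide":[0,0,0.005],"twist":0},{"grip":0,"slide":[0,0,0],"twist":0}]';python3 -c "
from h import *
goal([.6214,.0982,.13],171.3)
C=Cam('wrist','w16.png')
"
```

```text
clock: 19.7
tool_pos: [0.6166, 0.1011, 0.1809]
eef_rot: [0.231, 3.131, -0.015]
ft_force: [0.6, -0.5, 0.2]
finger_gap: -0.0
t 19.70 tcp [0.6166 0.1011 0.1809] toolx yaw 171.55 tilt [ 0.0012 -0.0097] gap -0.0000 F [ 0.6 -0.5  0.2]
slide mm [-5.  -1.6 50.9]
twist deg 0.25
```

View pics/w16.png

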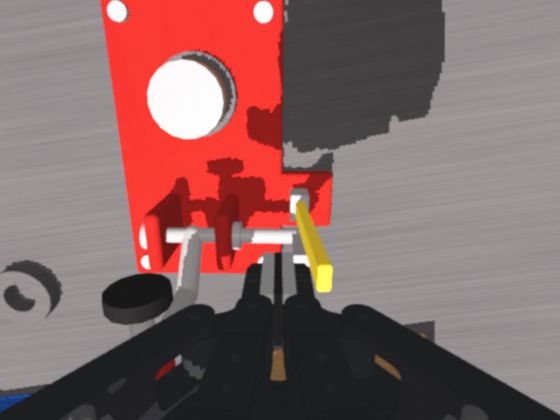

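```bash
python3 -m crank '[{"grip":0,"slide":[-0.003,-0.003,0.012],"twist":0},{"grip":0,"slide":[-0.002,-0.001,0.014],"twist":0},{"grip":0,"slide":[0,0,0.008],"twist":0},{"grip":0,"slide":[0,0,0],"twist":0}]';python3 -c "
from h import *
goal([.6214,.0982,.145],171.3)
C=Cam('wrist','w17.png')
D=Cam('side');cv2.imwrite('pics/s3c.png',cv2.resize(D.img[90:270,200:400,::-1],None,fx=4,fy=3.3))
"
```

```text
clock: 20.08
tool_pos: [0.6231, 0.0964, 0.1486]
eef_rot: [0.23, 3.126, -0.011]
ft_force: [-0.1, 0.7, -0.4]
finger_gap: 0.0002
t 20.08 tcp [0.6231 0.0964 0.1486] toolx yaw 171.60 tilt [ 0.0068 -0.0076] gap 0.0002 F [-0.1  0.7 -0.4]
slide mm [2.  1.6 3.5]
twist deg 0.3
```

View pics/w17.png

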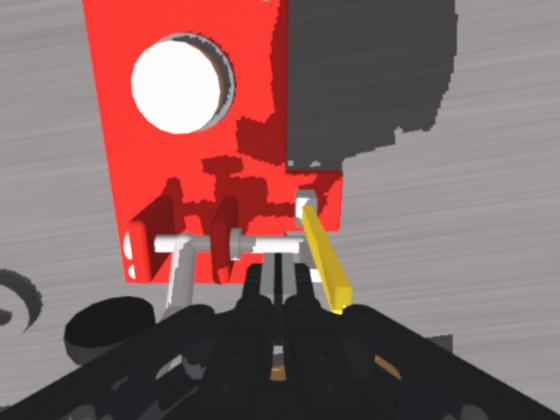

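View pics/s3c.png

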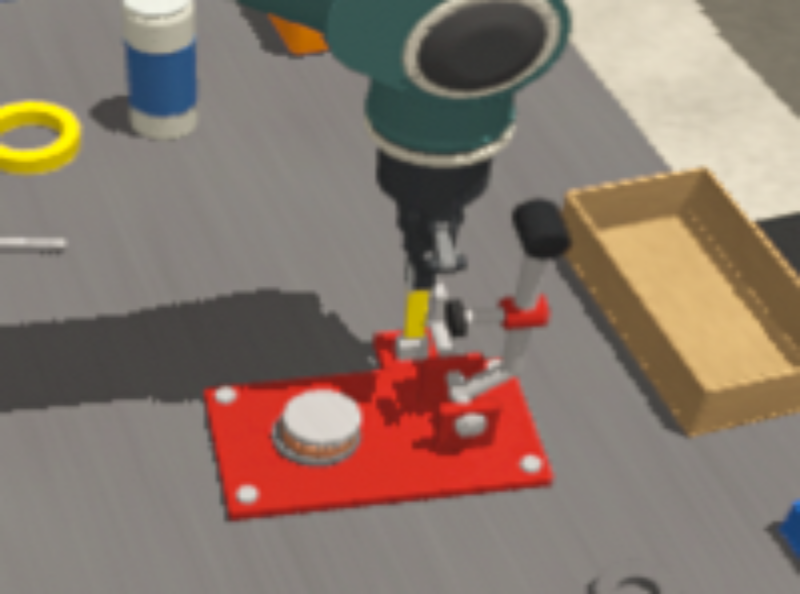

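```bash
python3 -m crank '[{"grip":0,"slide":[0,0.012,0],"twist":0},{"grip":0,"slide":[0,0.015,0.001],"twist":0},{"grip":0,"slide":[0,0.015,0.003],"twist":0},{"grip":0,"slide":[0,0.015,0.005],"twist":0},{"grip":0,"slide":[0,0.012,0.007],"twist":0},{"grip":0,"slide":[0,0.004,0.002],"twist":0},{"grip":0,"slide":[0,0,0],"twist":0}]';python3 -c "
from h import *
goal([.6214,.0982,.145],171.3)
C=Cam('wrist','w18.png')
"
```

```text
clock: 20.77
tool_pos: [0.6358, 0.1792, 0.1307]
eef_rot: [0.225, 3.124, -0.008]
ft_force: [0.9, -0.2, -0.1]
finger_gap: -0.0001
t 20.77 tcp [0.6358 0.1792 0.1307] toolx yaw 171.76 tilt [ 0.0096 -0.0058] gap -0.0001 F [ 0.9 -0.2 -0.1]
slide mm [  2.5 -82.3 -14. ]
twist deg 0.46
```

View pics/w18.png

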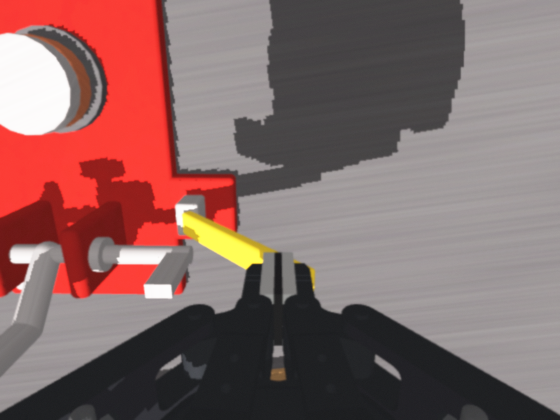

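```bash
python3 -m crank '[{"grip":0,"slide":[0,0.006,0.010],"twist":0},{"grip":0,"slide":[0,0.006,0.012],"twist":0},{"grip":0,"slide":[0,0.005,0.013],"twist":0},{"grip":0,"slide":[0,0.003,0.014],"twist":0},{"grip":0,"slide":[0,0.0,0.012],"twist":0},{"grip":0,"slide":[0,0,0],"twist":0}]';python3 -c "
from h import *
goal()
C=Cam('wrist','w19.png')
"
```

```text
clock: 21.32
tool_pos: [0.6416, 0.199, 0.0666]
eef_rot: [0.228, 3.119, -0.004]
ft_force: [-19.7, -2.5, 50.5]
finger_gap: -0.0002
t 21.32 tcp [0.6416 0.199  0.0666] toolx yaw 171.63 tilt [ 0.0139 -0.0037] gap -0.0002 F [-19.7  -2.5  50.5]
```

View pics/w19.png

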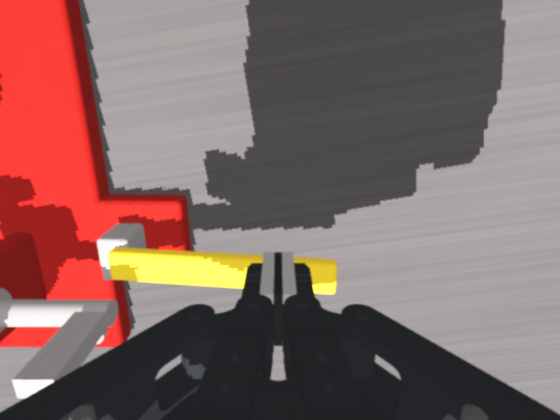

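```bash
python3 -m crank '[{"grip":0,"slide":[0,0,-0.01],"twist":0},{"grip":0,"slide":[0,0,-0.03],"twist":0},{"grip":0,"slide":[0,0,-0.04],"twist":0},{"grip":0.03,"slide":[0,0,-0.04],"twist":0},{"grip":0.075,"slide":[0,0,-0.04],"twist":0},{"grip":0.075,"slide":[0,0,-0.04],"twist":0},{"grip":0.075,"slide":[0,-0.01,-0.04],"twist":0},{"grip":0.075,"slide":[0,-0.02,-0.03],"twist":0},{"grip":0.075,"slide":[0,-0.02,-0.01],"twist":0},{"grip":0.075,"slide":[0,0,0],"twist":0}]';python3 -c "
from h import *
goal([.668,.022,.34],171.3)
C=Cam('wrist','w20.png');D=Cam('side','s4.png');S=Cam('scene')
for c in (C,D,S):print(c.n,c.tip('knob'))
"
```

```text
clock: 22.2
tool_pos: [0.6297, 0.1463, 0.3473]
eef_rot: [0.233, 3.13, -0.015]
ft_force: [-0.8, -0.7, -0.7]
finger_gap: 0.0749
t 22.20 tcp [0.6297 0.1463 0.3473] toolx yaw 171.49 tilt [ 0.0024 -0.0099] gap 0.0749 F [-0.8 -0.7 -0.7]
slide mm [ -56.2 -117.2    8.6]
twist deg 0.19
wrist (array([118.3, 294.5]), 0.92)
side (array([333.4, 159.8]), 0.62)
scene (array([236.2, 227.9]), 0.65)
```

View pics/w20.png

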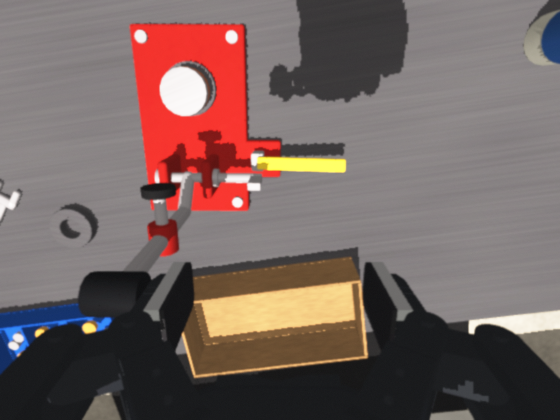

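View pics/s4.png

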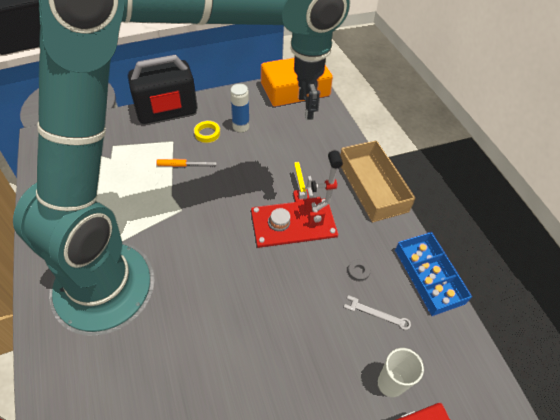

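```bash
python3 -c "
from h import *
C=Cam('wrist');D=Cam('side');S=Cam('scene')
r=[]
for c in (C,D,S):
  a,s=c.tip('knob')
  if a is not None: r.append(c.ray(a));print(c.n,a,s,c.onz(a,.265))
print(tri(r),tri(r[:2]))
goal()
"
```

```text
wrist [104.6 297.3] 0.81 [0.66818962 0.02251791 0.265     ]
side [332.5 160. ] 0.72 [0.66126567 0.02216408 0.265     ]
scene [233.9 227.5] 0.54 [0.6782447  0.02349773 0.265     ]
(array([0.66999725, 0.02242896, 0.26052855]), np.float64(0.010386638310339624)) (array([0.66461882, 0.0234265 , 0.26509887]), np.float64(0.004331873827570944))
t 22.80 tcp [0.6289 0.1509 0.3448] toolx yaw 171.74 tilt [-0.0013 -0.0102] gap 0.0751 F [-0.3 -0.3 -0.2]
```

```bash
python3 -m crank '[{"grip":0.075,"slide":[-0.012,-0.025,0],"twist":0},{"grip":0.075,"slide":[-0.015,-0.03,0],"twist":0},{"grip":0.075,"slide":[-0.015,-0.03,0],"twist":0},{"grip":0.075,"slide":[-0.012,-0.025,0.002],"twist":0},{"grip":0.075,"slide":[-0.002,-0.006,0.002],"twist":0},{"grip":0.075,"slide":[0,0,0],"twist":0}]';python3 -c "
from h import *
goal([.668,.0222,.265],171.3)
C=Cam('wrist','w21.png');print(C.tip('knob'))
"
```

```text
clock: 23.3
tool_pos: [0.6691, 0.0261, 0.3409]
eef_rot: [-0.217, -3.133, 0.015]
ft_force: [-0.1, 0.5, -0.4]
finger_gap: 0.0753
t 23.30 tcp [0.6691 0.0261 0.3409] toolx yaw 172.08 tilt [-0.0019 -0.0097] gap 0.0753 F [-0.1  0.5 -0.4]
slide mm [ 0.5 -3.3 76. ]
twist deg 0.78
(array([275. , 224.3]), 0.83)
```

View pics/w21.png

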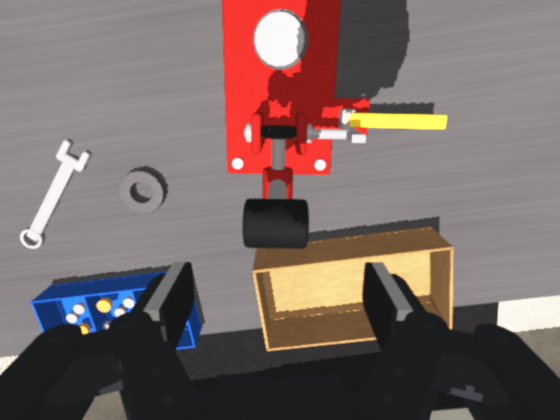

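```bash
python3 -m crank '[{"grip":0.075,"slide":[0,-0.002,0.02],"twist":0.7},{"grip":0.075,"slide":[0.001,0,0.025],"twist":0},{"grip":0.075,"slide":[0.001,0,0.02],"twist":0},{"grip":0.075,"slide":[0,0,0.006],"twist":0},{"grip":0.075,"slide":[0,0,0],"twist":0}]';python3 -c "
from h import *
goal([.668,.0222,.26],171.3)
C=Cam('wrist','w22.png');a,_=C.tip('knob');print(a,C.onz(a,.265))
"
```

```text
clock: 23.82
tool_pos: [0.6664, 0.0347, 0.2697]
eef_rot: [0.22, 3.132, -0.008]
ft_force: [-0.0, -0.8, 1.0]
finger_gap: 0.0751
t 23.82 tcp [0.6664 0.0347 0.2697] toolx yaw 171.98 tilt [ 0.0015 -0.0055] gap 0.0751 F [-0.  -0.8  1. ]
slide mm [ -3.3 -12.1   9.8]
twist deg 0.68
[257.2 287.4] [0.66868429 0.02471547 0.265     ]
```

View pics/w22.png

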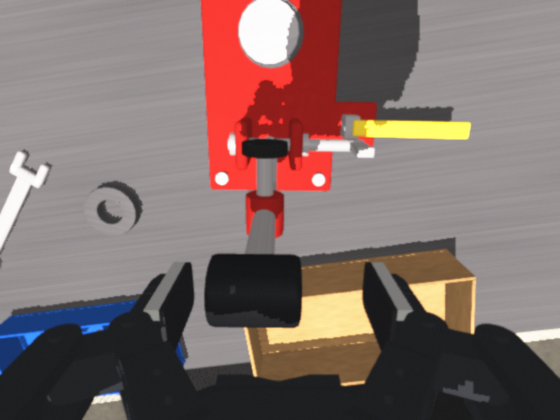

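```bash
python3 -m crank '[{"grip":0.075,"slide":[-0.001,-0.009,0.003],"twist":0},{"grip":0.075,"slide":[-0.001,-0.002,0.006],"twist":0.5},{"grip":0.075,"slide":[0,0,0.002],"twist":0},{"grip":0.075,"slide":[0,0,0],"twist":0}]';python3 -c "
from h import *
goal([.668,.0222,.258],171.3)
C=Cam('wrist','w23.png');a,_=C.tip('knob');print(a,C.onz(a,.265))
"
```

```text
clock: 24.25
tool_pos: [0.6689, 0.0222, 0.2632]
eef_rot: [0.234, 3.124, -0.007]
ft_force: [0.3, -0.5, 1.0]
finger_gap: 0.0749
t 24.25 tcp [0.6689 0.0222 0.2632] toolx yaw 171.45 tilt [ 0.0083 -0.0048] gap 0.0749 F [ 0.3 -0.5  1. ]
slide mm [ 1.  -0.1  5.2]
twist deg 0.15
[281.2 290.2] [0.66996419 0.02304244 0.265     ]
```

View pics/w23.png

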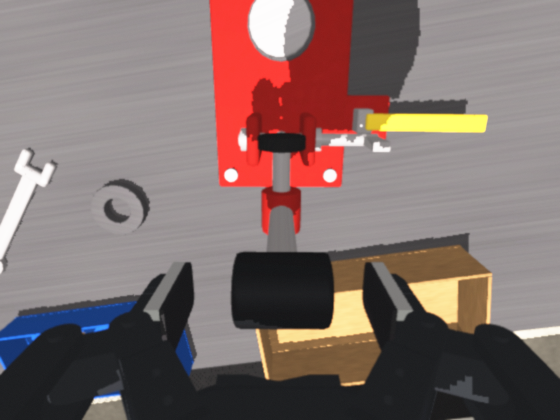

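Centred between the pads; lower a little and close.

```bash
python3 -m crank '[{"grip":0.075,"slide":[0.0005,0,0.005],"twist":0},{"grip":0.03,"slide":[0,0,0],"twist":0},{"grip":0.03,"slide":[0,0,0],"twist":0},{"grip":0.03,"slide":[0,0,0],"twist":0},{"grip":0.03,"slide":[0,0,0],"twist":0},{"grip":0.03,"slide":[0,0,0],"twist":0}]';python3 -c "
from h import *
goal([.668,.0222,.258],171.3)
C=Cam('wrist','w24.png');a,_=C.tip('knob');print(a,C.onz(a,.265))
"
```

```text
clock: 24.85
tool_pos: [0.6688, 0.0241, 0.2586]
eef_rot: [0.231, 3.124, -0.004]
ft_force: [-1.9, -1.5, -0.4]
finger_gap: 0.0393
t 24.85 tcp [0.6688 0.0241 0.2586] toolx yaw 171.54 tilt [ 0.0092 -0.003 ] gap 0.0393 F [-1.9 -1.5 -0.4]
slide mm [ 0.5 -2.   0.6]
twist deg 0.24
[278.1 299.5] [0.67103395 0.02338824 0.265     ]
```

View pics/w24.png

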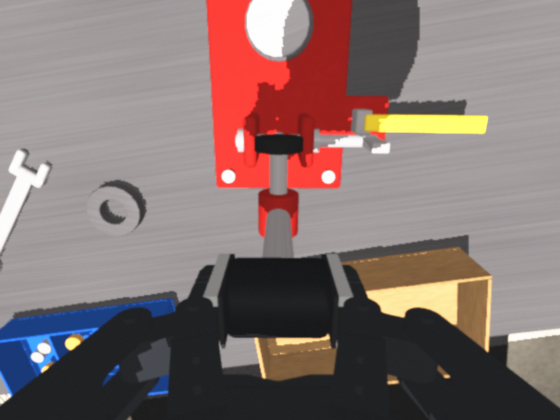

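```bash
cat >> h.py <<'E'
def arc(n=5,step=.09,off=(0,-.0064)):
    o=get_obs();Mt=R.from_rotvec(o["eef_rot"]).as_matrix();y=np.radians(-8.7)
    ex=np.array([np.cos(y),np.sin(y),0]);ey=np.array([-np.sin(y),np.cos(y),0]);d=o["tool_pos"]-[.530,.0434,0]
    px,py,pz=d@ex-off[0],d@ey,d[2]-off[1]
    u,v=px-.105,pz-.06
    th=np.arctan2(.035*v-.205*u,.205*v+.035*u)
    print("th %.3f r %.4f py %.4f"%(th,np.hypot(u,v),py));goal(yaw=171.3)
    prev=o["tool_pos"]
    for i in range(1,n+1):
        t=min(th+step*i,1.575);P=np.array([.105+.035*np.cos(t)-.205*np.sin(t)+off[0],py,.06+.205*np.cos(t)+.035*np.sin(t)+off[1]])
        W=np.array([.530,.0434,0])+ex*P[0]+ey*P[1]+[0,0,P[2]]
        print(np.round(t,3),np.round(Mt.T@(W-prev)*1000,1));prev=W
E
python3 -c "
from h import *
arc(6)"
```

```text
th -0.001 r 0.2079 py 0.0018
t 24.95 tcp [0.6688 0.024  0.2585] toolx yaw 171.53 tilt [ 0.0092 -0.003 ] gap 0.0392 F [-1.   1.2  0.8]
twist deg 0.23
0.089 [18.5  0.1 -2.6]
0.179 [18.7  0.1 -0.8]
0.269 [18.7  0.1  0.9]
0.359 [18.5  0.1  2.5]
0.449 [18.2  0.1  4.2]
0.539 [17.8  0.1  5.8]
```

```bash
python3 -m crank '[{"grip":0.03,"slide":[0.010,0,-0.001],"twist":0},{"grip":0.03,"slide":[0.018,0,-0.001],"twist":0},{"grip":0.03,"slide":[0.018,0,0],"twist":0},{"grip":0.03,"slide":[0.018,0,0.002],"twist":0}]';python3 -c "
from h import *
arc(6)"
```

```text
clock: 25.28
tool_pos: [0.6089, 0.0332, 0.2599]
eef_rot: [0.231, 3.114, -0.004]
ft_force: [4.3, 1.2, 5.3]
finger_gap: 0.0395
th 0.292 r 0.2079 py 0.0018
t 25.28 tcp [0.6089 0.0332 0.2599] toolx yaw 171.50 tilt [ 0.0191 -0.0037] gap 0.0395 F [4.3 1.2 5.3]
twist deg 0.2
0.382 [18.5  0.1  2.7]
0.472 [18.2  0.1  4.4]
0.562 [17.7  0.1  6. ]
0.652 [17.1  0.1  7.6]
0.742 [16.3  0.1  9.1]
0.832 [15.5  0.1 10.5]
```

```bash
python3 -m crank '[{"grip":0.03,"slide":[0.018,0,0.003],"twist":0},{"grip":0.03,"slide":[0.018,0,0.005],"twist":0},{"grip":0.03,"slide":[0.0175,0,0.006],"twist":0},{"grip":0.03,"slide":[0.017,0,0.008],"twist":0}]';python3 -c "
from h import *
arc(6)"
```

```text
clock: 25.62
tool_pos: [0.5391, 0.0439, 0.2381]
eef_rot: [0.231, 3.105, -0.001]
ft_force: [3.8, 1.4, 1.9]
finger_gap: 0.0392
th 0.649 r 0.2080 py 0.0019
t 25.62 tcp [0.5391 0.0439 0.2381] toolx yaw 171.50 tilt [ 0.028  -0.0026] gap 0.0392 F [3.8 1.4 1.9]
twist deg 0.2
0.739 [16.4  0.   8.9]
0.829 [15.6  0.  10.4]
0.919 [14.6  0.  11.7]
1.009 [13.5  0.  13. ]
1.099 [12.3  0.  14.1]
1.189 [10.9  0.  15.2]
```

```bash
python3 -m crank '[{"grip":0.03,"slide":[0.0165,0,0.009],"twist":0},{"grip":0.03,"slide":[0.0155,0,0.0105],"twist":0},{"grip":0.03,"slide":[0.0145,0,0.012],"twist":0},{"grip":0.03,"slide":[0.0135,0,0.013],"twist":0}]';python3 -c "
from h import *
arc(6)"
```

```text
clock: 25.95
tool_pos: [0.481, 0.0529, 0.1925]
eef_rot: [0.23, 3.096, 0.003]
ft_force: [8.7, -0.7, -2.7]
finger_gap: 0.0391
th 1.009 r 0.2080 py 0.0019
t 25.95 tcp [0.481  0.0529 0.1925] toolx yaw 171.49 tilt [ 0.0375 -0.0011] gap 0.0391 F [ 8.7 -0.7 -2.7]
twist deg 0.19
1.099 [12.3 -0.  14.1]
1.189 [11.1 -0.  15.1]
1.279 [ 9.7 -0.  16. ]
1.369 [ 8.2 -0.1 16.8]
1.459 [ 6.6 -0.1 17.5]
1.549 [ 5.1 -0.1 18. ]
```

```bash
python3 -m crank '[{"grip":0.03,"slide":[0.012,0,0.014],"twist":0},{"grip":0.03,"slide":[0.011,0,0.015],"twist":0},{"grip":0.03,"slide":[0.0095,0,0.016],"twist":0},{"grip":0.03,"slide":[0.005,0,0.01],"twist":0}]';python3 -c "
from h import *
arc(6,.05)"
```

```text
clock: 26.28
tool_pos: [0.4452, 0.0584, 0.1355]
eef_rot: [0.23, 3.089, 0.006]
ft_force: [2.1, 1.0, 4.1]
finger_gap: 0.0395
th 1.335 r 0.2079 py 0.0020
t 26.28 tcp [0.4452 0.0584 0.1355] toolx yaw 171.47 tilt [0.0439 0.0004] gap 0.0395 F [2.1 1.  4.1]
twist deg 0.17
1.385 [ 4.3 -0.1  9.4]
1.435 [ 3.8 -0.1  9.7]
1.485 [ 3.3 -0.1  9.9]
1.535 [ 2.8 -0.1 10. ]
1.575 [ 1.9 -0.1  8.1]
1.575 [0. 0. 0.]
```

```bash
python3 -m crank '[{"grip":0.03,"slide":[0.004,0,0.0095],"twist":0},{"grip":0.03,"slide":[0.004,0,0.010],"twist":0},{"grip":0.03,"slide":[0.003,0,0.010],"twist":0},{"grip":0.03,"slide":[0.0025,0,0.008],"twist":0}]';python3 -c "
from h import *
arc(4,.03)"
```

```text
clock: 26.62
tool_pos: [0.433, 0.0603, 0.0964]
eef_rot: [0.23, 3.088, 0.007]
ft_force: [1.1, 0.1, 7.0]
finger_gap: 0.0394
th 1.533 r 0.2079 py 0.0020
t 26.62 tcp [0.433  0.0603 0.0964] toolx yaw 171.47 tilt [0.0456 0.001 ] gap 0.0394 F [1.1 0.1 7. ]
twist deg 0.17
1.563 [ 1.5 -0.   6.1]
1.575 [ 0.6 -0.   2.5]
1.575 [0. 0. 0.]
1.575 [0. 0. 0.]
```

```bash
python3 -m crank '[{"grip":0.03,"slide":[0.0015,0,0.005],"twist":0},{"grip":0.03,"slide":[0.0005,0,0.003],"twist":0},{"grip":0.03,"slide":[0,0,0.001],"twist":0}]';python3 -c "
from h import *
arc(1,.03)"
```

```text
clock: 26.87
tool_pos: [0.4314, 0.0605, 0.0868]
eef_rot: [0.23, 3.088, 0.007]
ft_force: [-11.8, 1.7, 30.2]
finger_gap: 0.0391
th 1.579 r 0.2077 py 0.0020
t 26.87 tcp [0.4314 0.0605 0.0868] toolx yaw 171.46 tilt [0.0457 0.0014] gap 0.0391 F [-11.8   1.7  30.2]
twist deg 0.16
1.575 [ 0.   0.  -0.9]
```

At the stop with about 30 N on it. Hold for a few rows with a slight push, then check.

```bash
python3 -m crank '[{"grip":0.03,"slide":[0,0,0.0005],"twist":0},{"grip":0.03,"slide":[0,0,0.0005],"twist":0},{"grip":0.03,"slide":[0,0,0.0005],"twist":0},{"grip":0.03,"slide":[0,0,0.0005],"twist":0}]';python3 -c "
from h import *
arc(1,.03)
C=Cam('wrist','w25.png');D=Cam('side','s5.png')
cv2.imwrite('pics/s5c.png',cv2.resize(D.img[90:270,200:400,::-1],None,fx=4,fy=3.3))
for c in (C,D):
  for n in ('knob','foot','steel_disc','friction_disc','catch_tab'):
    a,s=c.tip(n);print(c.n,n,a,round(s,2))
arc(1,.03)"
```

```text
clock: 27.2
tool_pos: [0.4314, 0.0605, 0.087]
eef_rot: [0.231, 3.089, 0.012]
ft_force: [-9.9, 0.3, 27.7]
finger_gap: 0.0392
th 1.578 r 0.2078 py 0.0020
t 27.20 tcp [0.4314 0.0605 0.087 ] toolx yaw 171.43 tilt [0.0445 0.0043] gap 0.0392 F [-9.9  0.3 27.7]
twist deg 0.13
1.575 [ 0.   0.  -0.7]
wrist knob [276.6 298.3] 0.59
wrist foot None 0
wrist steel_disc None 0
wrist friction_disc None 0
wrist catch_tab None 0
side knob None 0
side foot [279.  212.8] 0.57
side steel_disc [280.2 216.9] 0.53
side friction_disc [277.8 221.7] 0.53
side catch_tab [295.8 165.2] 0.42
th 1.578 r 0.2078 py 0.0020
t 27.80 tcp [0.4314 0.0605 0.087 ] toolx yaw 171.43 tilt [0.0446 0.0042] gap 0.0395 F [-10.2   0.   27.1]
twist deg 0.13
1.575 [ 0.1  0.  -0.7]
```

View pics/w25.png

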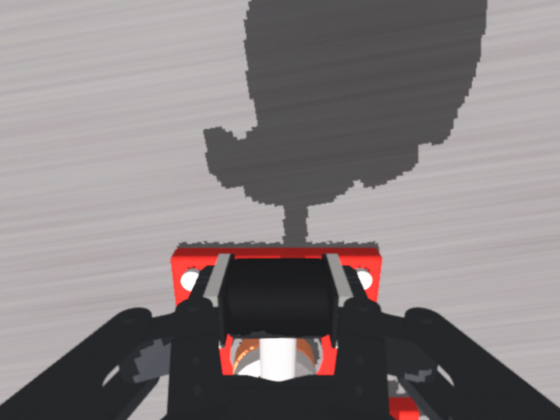

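View pics/s5c.png

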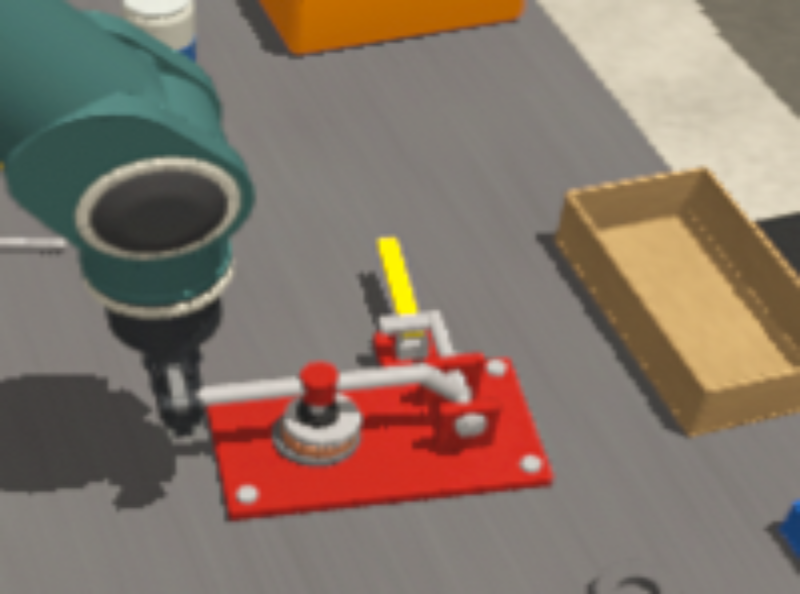

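The lever is level and the foot sits on the middle of the stack. The catch is down, the grip is on the knob, and the force is steady at about 27 N. Handing in.

```bash
python3 -c "
from h import *
print(env.close_job());goal()"
```

```text
the job is handed in; nothing more can be done
None
the job is handed in; nothing more can be done
```

I placed both discs on the plate, flipped the catch down, pulled the lever to its stop and handed in at about 28 s, still holding the knob. No verdict is reported, so this rests on my own checks.

- **Discs:** the copper disc sits about 1 mm from the plate centre. The steel disc on top is about 3 mm off, with a 10 mm limit. Both lay flat in the pictures. I pressed the steel disc down to about 39 N at the wrist before releasing it.
- **Catch:** I pushed it to its down stop and it stayed lying outward in the later pictures. Wrist force peaked at about 50 N when it reached the stop.
- **Lever:** the angle worked out from the gripper pose reads 1.578 rad, at the stop within my measuring error. The wrist felt a steady 27 N holding it there, and the gripper stayed closed on the 40 mm knob.
- **Foot:** the side picture shows it on the middle of the stack. I did not measure its force on the disc.
- **Bystanders:** I saw nothing moved in the pictures, but did not re-measure the bystanders at the end.
- **Disagreements:** the detectors sometimes missed or misplaced the knob and catch, so I cross-checked them against the press geometry. In the last pictures the side camera no longer found the knob, and the wrist camera no longer found the discs or foot.

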